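# Open the tilted pot and free the jammed stem

## Task

Lift the blue lid off the leaning pot by its knob and set it down gently, knob up, in the middle of the cork mat. Then use the wooden block to knock the red stem sideways from under the yellow lips, never moving the stem with the fingers or arm while it is jammed, stand the block back upright on the bare bench, and take the freed stem out and set it gently upright in the empty compartment of the grey tray. Do not bump the lamp, and leave everything else where it is.

Things in the scene. Friction and masses are not known exactly. Their poses are not given: they have to be found in the camera images.
- pot: steel pot fixed on a sloping stand, leaning 28 deg towards the stand's front (roughly the robot). Origin: centre of its underside, 58 mm over the bench. z: the pot's axis, leaning, out of the mouth; y: level, across the slope, left seen from outside the front looking to +x; x: up the slope. Outside 178 dia, wall 5, rim at z 64, inner floor at z 6. Inside, a slot runs along y
- slot (a point): middle of the slot on the pot's floor (pot 0, 0, 6 mm); axes as the pot's. Side rails 10 mm high at pot x -26 and +27.5 mm guide the stem's foot; a stop across the slot at pot y = +52 mm. From y = 0 to 52 mm the slot is open above. The floor on the -y side of the stem is bare: room there for the block
- lips (a point): middle between the two yellow lips that hang over both sides of the slot from pot y -48 to 0 mm: undersides at pot z 16, tops at z 21, gap between them 36 mm. A brass spring pad in the +x rail (y -38 to -4 mm) presses on the foot under the lips with 4 to 5 N and jams it. Sliding the stem out to +y takes some 5 to 15 N, least if pushed low, just above the lips
- clear (a point): where the stem's origin should be to lift it out (pot y = 26, z = 6 mm); it is clear of the lips from pot y = 21 mm on, and at 31 mm its foot meets the stop. Lift along the pot's axis. Axes as the pot's
- lid: loose blue round lid, 184 mm dia, 0.22-0.37 kg. Origin: centre of the underside of its locating rim; z up through the knob. Rim 160 mm dia, 8 deep, hangs inside the pot with 4 mm play each side; plate z 8 to 16; black round knob, 34 dia, z 20 to 54 mm. On the pot its origin is at pot z = 56 mm and it leans with the pot; on the mat it stands on its rim
- stem: red stem: foot 52 (x) by 42 (y) by 8 mm, with a round post of 24 mm dia in its middle from z 8 to 50 mm; about 0.12 kg. Origin: centre of the foot's underside, z along the post. At first inside the closed pot, on its floor, axes parallel to the pot's, foot jammed under the yellow lips at pot y = -27 to -22 mm
- block: light wooden knocking block, 28 by 28 by 110 mm, 0.1 kg, standing loose on the bench. Origin: centre of its underside, z up, x and y square to its faces
- mat: round cork mat, 200 mm dia, 6 mm thick, fixed flat on the bench. Origin: centre of its underside
- tray: grey tray, fixed on the bench, 190 (x) by 130 (y) by 32 mm high, walls 4 mm, a divider across its middle (x = 0) making two compartments of about 89 by 122 mm. Origin: centre of its underside. The -x compartment holds a brass weight and a black ring, the +x one is empty
- tray_spot (a point): centre of the floor of the tray's empty (+x) compartment; axes as the tray's
- lamp: slim black LED bar lamp fixed above the pot on a post behind it. Origin and axes: the stand's (on the bench under the pot's origin, z up, x away from the front)
- bar (a point): middle of the lamp bar's underside, 265 mm over the bench. The bar is level along y (stand axes), from -80 to +130 mm, 18 wide, 14 thick; at y = 125 mm a 12 mm rod runs back 147 mm to the post. It stands right above the knob and leaves no room for an upright gripper: come in leaning with the pot, from the front, and bring the lid out to the front, under the bar
- spindle: bystander: black turned spindle of stacked beads, loose, 68 mm wide at the foot, 165 mm tall, stands upright. Origin: centre of its underside
- flower: bystander: blue flat eight-armed star, 54 mm across, 8 mm thick, lying loose. Origin: centre of its underside
- screwdriver: bystander: red-handled screwdriver, 170 mm long, lying loose, its length along x. Origin: on its underside, within its length
- glue: bystander: white bottle with orange cap, 38 mm wide, 110 mm tall, standing loose. Origin: centre of its underside
- leaf: bystander: flat green leaf-shaped plate, 5 mm thick, about 81 mm long along x from -26 to +55 mm, 52 mm wide, lying loose. Origin: centre of its underside
- cup: bystander: dark metal cup, 66 mm wide, 80 mm tall, standing loose. Origin: centre of its underside
- weight: bystander: brass weight, 26 mm wide, 20 mm tall, in the -x compartment of the tray. Origin: centre of its underside
- collar: bystander: black ring, 40 mm wide, 10 mm tall, lying in the -x compartment of the tray. Origin: centre of its underside
Things that resemble listed ones, but are neither listed nor needed, are in the scene too. Several things have the shape of the mat; the one meant has the colours described above.

How it is judged:
By the outcome, as a careful person would: the job done as asked, in the order asked, and still so for the second after the job is handed in, with the robot touching nothing.
It also fails if it takes over 72 s, if anything falls off the work surface, if the arm or the gripper's body presses on something with over 40 N, if the wrist force passes 120 N, or if a joint passes its speed limit or range.

## Robot

A 6-joint arm with a two-finger parallel gripper is mounted at the origin on the work surface. World frame = base frame: x ahead of the robot, y to its left, z up, the work surface at z = 0. Lengths are in mm, angles in rad, forces in N, time in s.
With the tool pointing down it reaches from about 350 to 775 mm from the base axis. Payload 7.3 kg.
Tool frame: the origin (TCP) lies at the very end of the fingers, on their centre line; the grasp point (between the pads) lies bot.grip_point_offset behind it (bot.grip_point_offset is the distance from the TCP to the grasp point, in mm); z points along the fingers, y is the line along which they close (so a half turn about z gives the same grasp; the last joint's range is limited). The gripper opens to 92 mm and grips with 3 to 60 N. Pads are 19 mm wide; open, the fingers measure 130 mm over their backs; the gripper's body (75 mm by 190 mm) begins 47 mm behind the grasp point.
Start: joints at [0.994, 0.342, 1.524, -0, 1.275, -0.146], TCP at [219.227, 477.058, 226.741] pointing down, gripper open.
Joint ranges: [-2.53, 2.53], [-0.77, 2.02], [0.04, 2.7], [-1, 4.14], [0.28, 2.66], [-3.11, 3.11]. Speed limits (rad/s): [2.57, 2.57, 3.14, 3.14, 3.14, 3.14].

## Interface

Orientations are given as [roll, pitch, yaw] about the fixed x, y, z axes, in that order (R = Rz(yaw) Ry(pitch) Rx(roll)).
In Python, from plant import bot gives the robot as it stands. The module is installed in compiled form; this text tells all that it offers.
- The arm moves only by the tool carry_out, never from a script. Its argument "plan" is a list of rows, each an object of numbers: "tx", "ty", "tz": the shift along the world's x, y, z in mm; "rx", "ry", "rz": the turn, a rotation vector about the world's x, y, z in rad. A call has 1 to 12 rows; each row shifts and turns the commanded pose from where the row before left it; what a row does not reach is not made up. A row lasts 1/10 s, in which the tool goes at most 50 mm and 8.59 degrees, less where a joint would pass 70% of its speed; a pose out of reach is approached as far as the arm can. A call with a gripper value outside its range is refused whole. "gripper" is the closure, from 0 (fully open) to 1 (shut), set as the call begins (left out, the last holds). The fingers move at their own pace and stop on an object; the grip force is fixed at half the most. Time passes only in rows, so rows that do not move let the fingers close. It gives the time, the measured TCP pose, the force, the opening and the grip force at its end, in the units of the state.
- bot.get_obs(): the state, without advancing time (a new reading comes with each control period).
- bot.capture(name): name is "scene" or "top"; returns the picture (420x560x3 uint8, red, green, blue); there is no depth.
- bot.camera_model(name): a dict with "camera_matrix" (3x3 intrinsics, pixels), "R" (3x3) and "t" (3): a world point X has camera coordinates R X + t. Camera axes: x right, y down, z forward; pixel columns grow to the right and rows downward; lengths in mm; the calibration is good to about 2 mm. A picture is of the moment at which its call begins. camera_model takes no time and is no camera call.
- bot.close_job(): hands the job in; it is judged then, once.
The state is a dict: "time": time; "joint_positions": joint angles; "dq": joint speeds; "tau": joint torques, N m; "tool_pos": TCP position; "tcp_rot": TCP orientation; "contact_force": force on the tool from outside, world axes, zero at the start; "moment": the same for the moment, N m; "grip_width": finger opening in mm; "finger_force": force on a finger pad.
Only numpy, scipy, OpenCV 4.12 (cv2) and the standard library are available. Lean on these libraries where they do the work, as an engineer would, in place of code of your own. Each camera call takes 0.05 s, during which the arm holds its last target. There are 200 camera calls.

## Working session

There is one attempt and no reset: what is moved stays moved. The work goes in short steps, Python scripts to look and compute and a tool call to move; the robot and the scene stay as the last step left them, time stands still between calls to the robot, and variables do not carry over. Pictures are saved under pics/ and viewed, at most 10 in all, crops included, and the job is handed in when it is done.

Besides the shell and the picture viewer there is one more tool, called after "Call:" as name(argument=value, ...), one argument or row to a line, values as JSON. carry_out: Moves the arm, as the interface text tells. Its arguments: {"type":"object","properties":{"plan":{"type":"array"},"gripper":{"type":"number"}},"required":["plan"]}

```bash
mkdir -p pics; python3 - <<'E'
from plant import bot
import cv2,numpy as np
for n in("scene","top"):
    im=bot.capture(n); cv2.imwrite(f"pics/{n}0.png",cv2.resize(im[:,:,::-1],(800,600),interpolation=cv2.INTER_CUBIC))
    m=bot.camera_model(n); print(n,m["camera_matrix"],m["R"],m["t"],"C",-np.array(m["R"]).T@np.array(m["t"]))
print(bot.grip_point_offset,bot.get_obs())
E
```

```text
scene [[397.89885045   0.         276.89324924]
 [  0.         397.89885045 206.67940358]
 [  0.           0.           1.        ]] [[-0.67626947  0.7366536   0.00103889]
 [ 0.5941662   0.54629446 -0.59036336]
 [-0.43546083 -0.39862744 -0.80713693]] [ 375.17868763 -122.49382991 1482.20586003] C [ 971.94618193  381.38889709 1123.63745316]
top [[482.07282399   0.         282.87975687]
 [  0.         482.07282399 209.85888339]
 [  0.           0.           1.        ]] [[-0.01973895 -0.99966241 -0.01689518]
 [-0.99749208  0.02083928 -0.06764082]
 [ 0.06797007  0.01551765 -0.99756668]] [ -55.31465964  460.47494388 1228.94891732] C [ 374.69651404  -83.96234627 1256.17083777]
18.8 {'time': 0.1, 'joint_positions': array([ 9.94009002e-01,  3.42648109e-01,  1.52489917e+00,  2.81669560e-05,
        1.27539137e+00, -1.45971662e-01]), 'dq': array([ 0.00022113, -0.00225897, -0.00264294, -0.00034569, -0.00135831,
       -0.00068292]), 'tau': array([ 1.69621737e-03, -4.32005346e+01, -2.44694906e+01,  7.17527303e-02,
        5.26627048e-02, -6.13533484e-05]), 'tool_pos': array([219.01232979, 476.75174853, 226.12481153]), 'tcp_rot': array([-3.14026489e+00, -2.22429065e-04,  2.71076862e+00]), 'contact_force': array([-1.18849858, -0.22847535, -0.46129811]), 'moment': array([-0.00124843,  0.00813771,  0.01077168]), 'finger_force': 0.0, 'grip_width': 91.94598202725741}
```

View pics/scene0.png

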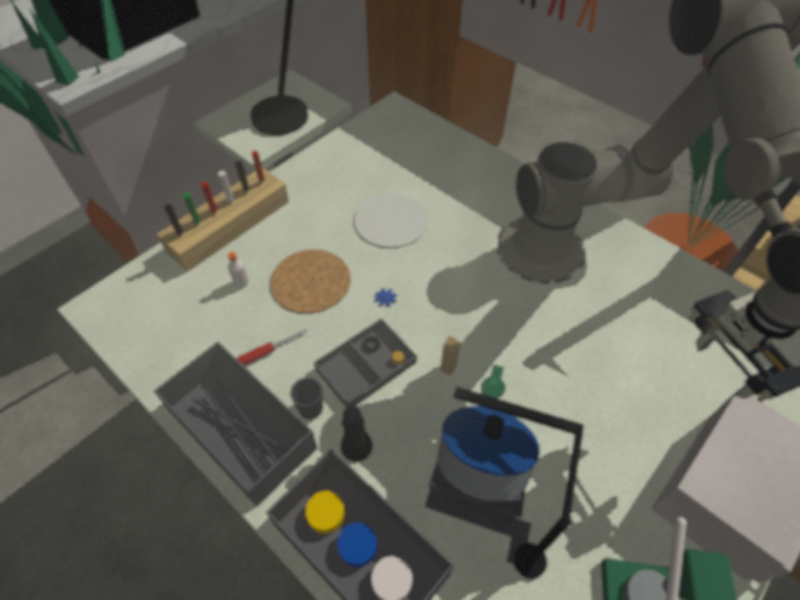

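View pics/top0.png

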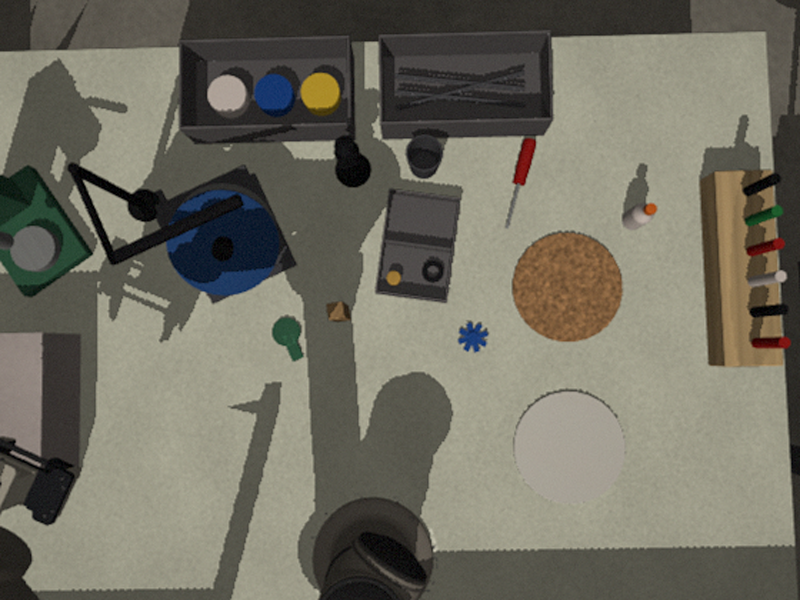

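The top view (800×600) shows the pot and lid with the knob at (222,247). The lamp bar runs from (240,200) to (112,260), the block is at (338,311), the cork mat at (567,286) and the tray at (418,243) with its empty half uppermost. Possible mix-ups:
- **Blue lid** (222,242): the blue disc at (275,95) and the blue flower (473,337).
- **Cork mat** (567,286): the white disc at (569,446).
- **Grey tray** (418,243): the larger trays at (465,85) and (267,90).
- **Block** (338,311): the wooden pen rack at (745,268).

I choose by the description and check in a close crop.

```bash
cat > h.py <<'E'
import numpy as np,cv2
from scipy.spatial.transform import Rotation as Ro
from scipy.optimize import least_squares
from plant import bot
CM={n:{k:np.array(v) for k,v in bot.camera_model(n).items()} for n in("scene","top")}
def proj(n,X):
    m=CM[n]; c=np.atleast_2d(X)@m["R"].T+m["t"]; p=c@m["camera_matrix"].T; return p[:,:2]/p[:,2:]
def ray(n,uv,z):
    m=CM[n]; d=m["R"].T@np.linalg.solve(m["camera_matrix"],[uv[0],uv[1],1]); C=-m["R"].T@m["t"]; return C+d*(z-C[2])/d[2]
def stand(p): # 4x4 of stand
    T=np.eye(4); T[:3,:3]=Ro.from_euler('z',p[2]).as_matrix(); T[:2,3]=p[:2]; return T
def pot(p):
    P=np.eye(4); P[:3,:3]=Ro.from_euler('y',-28,degrees=True).as_matrix(); P[2,3]=58; return stand(p)@P
def tf(T,X): return np.atleast_2d(X)@T[:3,:3].T+T[:3,3]
def circ(r,z,n=40): a=np.linspace(0,2*np.pi,n); return np.c_[r*np.cos(a),r*np.sin(a),0*a+z]
def crop(n,im,x0,y0,w,h,s,lines=()):
    c=cv2.resize(im[y0:y0+h,x0:x0+w,::-1],None,fx=s,fy=s,interpolation=cv2.INTER_CUBIC)
    c=cv2.convertScaleAbs(c,alpha=1.5,beta=10)
    for L,col in lines: cv2.polylines(c,[np.int32(((proj(n,L)+.5-[x0,y0])*s-.5)*8)],False,col,1,cv2.LINE_AA,3)
    for k in range(0,w,20): cv2.putText(c,str(x0+k),(k*s,8),0,.3,(255,255,255)); cv2.line(c,(k*s,9),(k*s,14),(255,255,255))
    for k in range(0,h,20): cv2.putText(c,str(y0+k),(0,k*s+4),0,.3,(255,255,255)); 
    return c
E
python3 - <<'E'
from h import *
k=.7
obs=[("top",(240,200),'b0'),("top",(112,260),'b1'),("scene",(457,392),'b0'),("scene",(580,429),'b1'),("top",(222,245),'k'),("scene",(494,420),'k')]
def pts(p,tag):
    if tag=='k': return tf(pot(p),[0,0,108])
    return tf(stand(p),[p[3],-80 if tag=='b0' else 130,279])
f=lambda p:np.concatenate([(proj(n,pts(p,t))[0]-np.array(uv)*k) for n,uv,t in obs])
r=least_squares(f,[550,215,.43,-52]); print(r.x,r.fun.round(1)); p=r.x
np.save("p.npy",p)
top=bot.capture("top"); sc=bot.capture("scene")
P=pot(p);S=stand(p);bx=p[3]
L=[(tf(P,circ(92,72)),(0,255,255)),(tf(P,circ(17,110)),(0,255,0)),(tf(S,[[bx-9,-80,279],[bx-9,130,279],[bx+9,130,279],[bx+9,-80,279],[bx-9,-80,279]]),(255,0,255)),(tf(P,circ(89,0)),(0,128,255))]
a=crop("top",top,95,105,120,110,4,L); b=crop("scene",sc,290,255,130,110,4,L)
# block, tray small crops
c=crop("top",top,215,195,45,40,6); d=crop("top",top,255,120,75,95,2)
H=np.zeros((600,800,3),np.uint8)
a=cv2.resize(a,(400,367));b=cv2.resize(b,(400,338))
cv2.imwrite("pics/p1.png",np.hstack([crop("top",top,110,110,100,100,4,L),crop("scene",sc,300,265,100,100,4,L)]))
c=crop("top",top,215,195,66,50,6); d=crop("top",top,258,115,66,100,6); e=crop("scene",sc,290,225,66,50,6)
cv2.imwrite("pics/p2.png",np.hstack([np.vstack([c,e]),d]))
for nm,uv,z in [("block",(338,311),110),("mat",(567,286),6),("cup",(425,150),80),("spindle",(345,148),165),("tray",(418,245),32)]: print(nm,ray("top",np.array(uv)*k,z).round())
E
```

```text
[ 5.86500744e+02  2.47845186e+02  4.20996144e-01 -2.83298429e+01] [ 0.9 -1.4 -2.3  0.  -2.7 -1.9  1.5 -1.  -0.2  2.1 -0.6  2.1]
block [436.  45. 110.]
mat [ 479. -361.    6.]
cup [ 715. -107.   80.]
spindle [697.  24. 165.]
tray [556. -92.  32.]
```

View pics/p1.png

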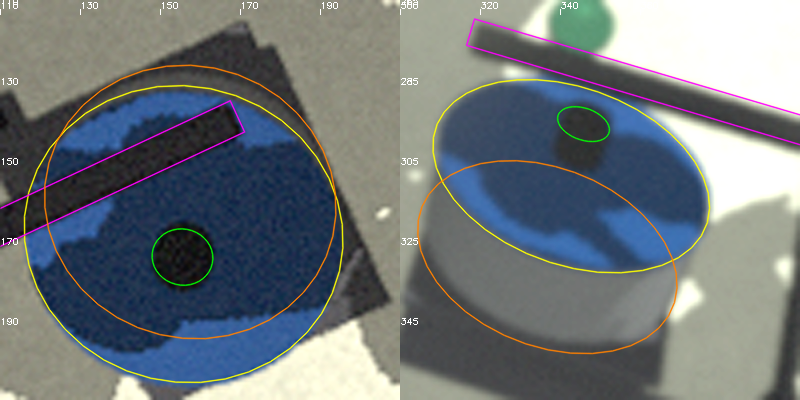

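View pics/p2.png

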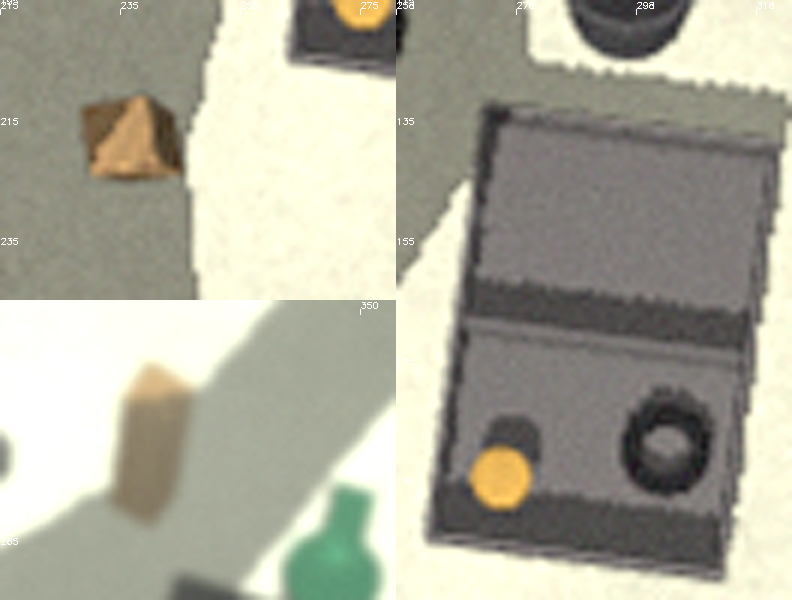

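The pot, lid and knob overlay agrees with both views: the knob is at top px (155,174), and the bar lies about 24 mm behind the knob. The block's top face is centred near top px (234.5,217.5), turned about 10°. The tray corners are (272.5,132.5), (322,140), (312,211) and (263,205), with the upper half empty.

```bash
cat >> h.py <<'E'
p=np.load("p.npy"); P=pot(p)
DOWN=lambda yaw:Ro.from_euler('xyz',[np.pi,0,yaw]).as_matrix()
RP=P[:3,:3]@np.diag([-1,1,-1.])   # tool y = pot y, tool z = -pot z
def go(*targets):
    o=bot.get_obs(); x=o["tool_pos"]; R=Ro.from_euler('xyz',o["tcp_rot"]).as_matrix()
    print("at",x.round(1),"q",o["joint_positions"].round(2),"F",o["contact_force"].round(1),"w",round(o["grip_width"],1),"t",o["time"])
    for X,Q in targets:
        d=np.array(X)-x; r=Ro.from_matrix(Q@R.T).as_rotvec(); n=max(int(np.ceil(max(np.linalg.norm(d)/45,np.linalg.norm(r)/.14))),1)
        print("->",np.round(X,1),"d",d.round(1),"r",r.round(3),"n",n,"per row",(d/n).round(1),(r/n).round(3)); x,R=np.array(X),Q
E
python3 - <<'E'
from h import *
S=np.array([ray("top",uv,32) for uv in [(272.5,132.5),(322,140),(312.3,211.3),(263.3,205)]]); c=S.mean(0)
ex=(S[0]+S[1]-S[2]-S[3])/2; print("tray",c.round(1),"yaw",np.arctan2(ex[1],ex[0]),np.linalg.norm(ex),np.linalg.norm(S[0]-S[1]))
print("block top",ray("top",(234.5,217.5),110))
im=cv2.cvtColor(bot.capture("top"),cv2.COLOR_RGB2HSV).astype(int); m=((im[...,0]<20)&(im[...,1]>80)&(im[...,2]>90)).astype(np.uint8); m[:,:345]=0;m[:,445:]=0;m[:150]=0;m[260:]=0
k=cv2.findContours(m,0,2)[0]; k=max(k,key=cv2.contourArea); e=cv2.fitEllipse(k); print("mat",e,ray("top",e[0],6).round(1))
go((tf(P,[-60,0,140])[0],RP),(tf(P,[0,0,135])[0],RP),(tf(P,[0,0,80])[0],RP),(tf(P,[0,0,105])[0],RP))
print(p)
E
```

```text
tray [554.6 -91.5  32. ] yaw -0.150747948957865 186.8925162459233 128.73802817081892
block top [436.94073382  49.59870965 110.        ]
mat ((396.8604736328125, 200.60235595703125), (75.12840270996094, 76.15945434570312), 132.45957946777344) [ 477.8 -360.5    6. ]
at [219.1 476.9 226.4] q [ 0.99  0.34  1.52 -0.    1.28 -0.15] F [-0.1 -0.2 -0.3] w 91.6 t 0.25
-> [478.2 199.3 153.4] d [ 259.  -277.6  -73. ] r [-0.002 -0.504  0.835] n 9 per row [ 28.8 -30.8  -8.1] [-0.    -0.056  0.093]
-> [528.7 221.9 177.2] d [50.5 22.6 23.8] r [0. 0. 0.] n 2 per row [25.2 11.3 11.9] [0. 0. 0.]
-> [552.2 232.5 128.6] d [ 23.6  10.6 -48.6] r [0. 0. 0.] n 2 per row [ 11.8   5.3 -24.3] [0. 0. 0.]
-> [541.5 227.7 150.7] d [-10.7  -4.8  22.1] r [0. 0. 0.] n 1 per row [-10.7  -4.8  22.1] [0. 0. 0.]
[ 5.86500744e+02  2.47845186e+02  4.20996144e-01 -2.83298429e+01]
```

Call:
carry_out(
  plan=[
    {"tx":28.8,"ty":-30.8,"tz":-8.1,"ry":-0.056,"rz":0.093},
    {"tx":28.8,"ty":-30.8,"tz":-8.1,"ry":-0.056,"rz":0.093},
    {"tx":28.8,"ty":-30.8,"tz":-8.1,"ry":-0.056,"rz":0.093},
    {"tx":28.8,"ty":-30.8,"tz":-8.1,"ry":-0.056,"rz":0.093},
    {"tx":28.8,"ty":-30.8,"tz":-8.1,"ry":-0.056,"rz":0.093},
    {"tx":28.8,"ty":-30.8,"tz":-8.1,"ry":-0.056,"rz":0.093},
    {"tx":28.8,"ty":-30.8,"tz":-8.1,"ry":-0.056,"rz":0.093},
    {"tx":28.8,"ty":-30.8,"tz":-8.1,"ry":-0.056,"rz":0.093},
    {"tx":28.8,"ty":-30.8,"tz":-8.1,"ry":-0.056,"rz":0.093},
    {},
    {},
    {},
  ],
)

```text
invalid input at $.plan[0]: expected keys tx, ty, tz, rx, ry, rz
```

```bash
python3 - <<'E'
from h import *
go((tf(P,[0,0,135])[0],RP),(tf(P,[0,0,80])[0],RP))
top=bot.capture("top"); sc=bot.capture("scene")
L=[(tf(P,circ(92,72)),(0,255,255)),(tf(P,circ(17,110)),(0,255,0))]
cv2.imwrite("pics/p3.png",np.hstack([crop("top",top,110,110,100,120,4,L),crop("scene",sc,300,225,100,120,4,L)]))
E
```

```text
at [219.1 476.9 226.4] q [ 0.99  0.34  1.52 -0.    1.28 -0.15] F [-0.1 -0.2 -0.3] w 91.6 t 0.25
-> [528.7 221.9 177.2] d [ 309.5 -254.9  -49.2] r [-0.002 -0.504  0.835] n 9 per row [ 34.4 -28.3  -5.5] [-0.    -0.056  0.093]
-> [552.2 232.5 128.6] d [ 23.6  10.6 -48.6] r [0. 0. 0.] n 2 per row [ 11.8   5.3 -24.3] [0. 0. 0.]
```

View pics/p3.png

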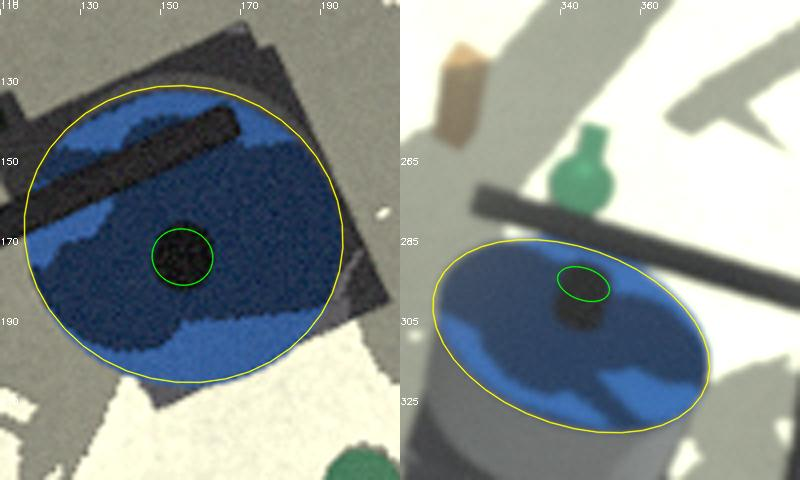

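The move was refused because every row needs all six keys, so the picture shows nothing new. It does confirm the lid and knob fit: the knob is at top px (155,174) and scene px (345,296).

Call:
carry_out(
  plan=[
    {"tx":28.8,"ty":-30.8,"tz":-8.1,"rx":0,"ry":-0.056,"rz":0.093},
    {"tx":28.8,"ty":-30.8,"tz":-8.1,"rx":0,"ry":-0.056,"rz":0.093},
    {"tx":28.8,"ty":-30.8,"tz":-8.1,"rx":0,"ry":-0.056,"rz":0.093},
    {"tx":28.8,"ty":-30.8,"tz":-8.1,"rx":0,"ry":-0.056,"rz":0.093},
    {"tx":28.8,"ty":-30.8,"tz":-8.1,"rx":0,"ry":-0.056,"rz":0.093},
    {"tx":28.8,"ty":-30.8,"tz":-8.1,"rx":0,"ry":-0.056,"rz":0.093},
    {"tx":28.8,"ty":-30.8,"tz":-8.1,"rx":0,"ry":-0.056,"rz":0.093},
    {"tx":28.8,"ty":-30.8,"tz":-8.1,"rx":0,"ry":-0.056,"rz":0.093},
    {"tx":28.8,"ty":-30.8,"tz":-8.1,"rx":0,"ry":-0.056,"rz":0.093},
    {"tx":0,"ty":0,"tz":0,"rx":0,"ry":0,"rz":0},
    {"tx":0,"ty":0,"tz":0,"rx":0,"ry":0,"rz":0},
  ],
)

```text
time: 1.45
tool_pos: [453.7, 228.1, 159.5]
tcp_rot: [3.109, 0.439, -2.806]
contact_force: [-0.5, 0.1, -0.4]
grip_width: 91.6
finger_force: 0.0
```

```bash
python3 - <<'E'
from h import *
go((tf(P,[0,0,135])[0],RP),(tf(P,[0,0,80])[0],RP))
E
```

```text
at [453.7 228.1 159.5] q [ 0.28  0.19  2.05  0.13  0.47 -1.73] F [-0.5  0.1 -0.4] w 91.6 t 1.45
-> [528.7 221.9 177.2] d [75.  -6.1 17.7] r [-0.009 -0.057  0.071] n 2 per row [37.5 -3.1  8.8] [-0.004 -0.029  0.036]
-> [552.2 232.5 128.6] d [ 23.6  10.6 -48.6] r [0. 0. 0.] n 2 per row [ 11.8   5.3 -24.3] [0. 0. 0.]
```

Call:
carry_out(
  plan=[
    {"tx":18.8,"ty":-1.5,"tz":4.4,"rx":-0.002,"ry":-0.014,"rz":0.018},
    {"tx":18.8,"ty":-1.5,"tz":4.4,"rx":-0.002,"ry":-0.014,"rz":0.018},
    {"tx":18.8,"ty":-1.5,"tz":4.4,"rx":-0.002,"ry":-0.014,"rz":0.018},
    {"tx":18.7,"ty":-1.5,"tz":4.4,"rx":-0.002,"ry":-0.014,"rz":0.018},
    {"tx":5.9,"ty":2.6,"tz":-12.1,"rx":0,"ry":0,"rz":0},
    {"tx":0,"ty":0,"tz":0,"rx":0,"ry":0,"rz":0},
  ],
)

```text
time: 2.05
tool_pos: [533.4, 226.0, 163.1]
tcp_rot: [3.14, 0.485, -2.717]
contact_force: [-0.2, 0.2, 0.1]
grip_width: 91.9
finger_force: 0.0
```

```bash
python3 - <<'E'
from h import *
go((tf(P,[0,0,80])[0],RP))
top=bot.capture("top"); sc=bot.capture("scene")
L=[(tf(P,circ(17,110)),(0,255,0)),(tf(P,[[0,0,80],[0,0,250]]),(0,0,255))]
cv2.imwrite("pics/p3.png",np.hstack([crop("top",top,110,110,100,120,4,L),crop("scene",sc,300,225,100,120,4,L)]))
E
```

```text
at [533.4 226.  163.1] q [ 0.21  0.29  1.91  0.22  0.47 -1.96] F [-0.2  0.2  0.1] w 91.9 t 2.05
-> [552.2 232.5 128.6] d [ 18.8   6.5 -34.4] r [ 0.    -0.004 -0.004] n 1 per row [ 18.8   6.5 -34.4] [ 0.    -0.004 -0.004]
```

View pics/p3.png

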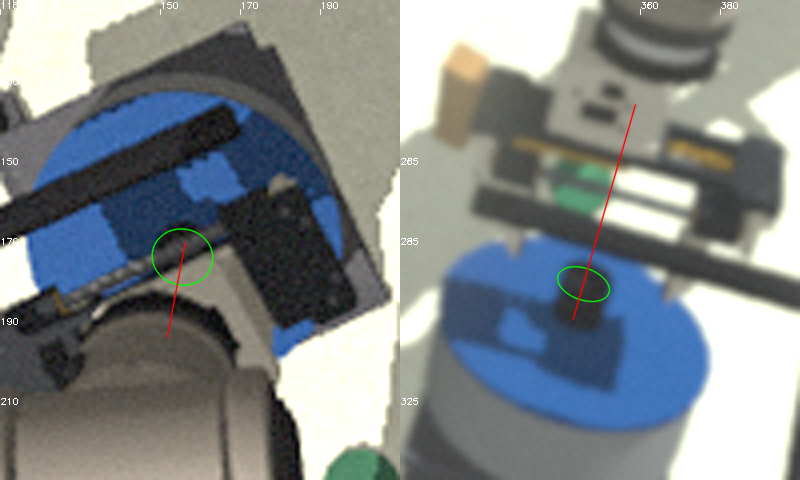

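The fingers straddle the knob, seen in the scene view at (345,296), well in front of the bar. Descending and gripping.

Call:
carry_out(
  plan=[
    {"tx":4.7,"ty":1.6,"tz":-8.6,"rx":0,"ry":-0.001,"rz":-0.001},
    {"tx":4.7,"ty":1.6,"tz":-8.6,"rx":0,"ry":-0.001,"rz":-0.001},
    {"tx":4.7,"ty":1.6,"tz":-8.6,"rx":0,"ry":-0.001,"rz":-0.001},
    {"tx":4.7,"ty":1.6,"tz":-8.6,"rx":0,"ry":-0.001,"rz":-0.001},
    {"tx":0,"ty":0,"tz":0,"rx":0,"ry":0,"rz":0},
  ],
)

```text
time: 2.65
tool_pos: [553.3, 231.5, 128.8]
tcp_rot: [-3.14, 0.49, -2.72]
contact_force: [-0.3, 0.2, 0.2]
grip_width: 91.9
finger_force: 0.0
```

Call:
carry_out(
  gripper=1,
  plan=[
    {"tx":0,"ty":0,"tz":0,"rx":0,"ry":0,"rz":0},
    {"tx":0,"ty":0,"tz":0,"rx":0,"ry":0,"rz":0},
    {"tx":0,"ty":0,"tz":0,"rx":0,"ry":0,"rz":0},
    {"tx":0,"ty":0,"tz":0,"rx":0,"ry":0,"rz":0},
    {"tx":0,"ty":0,"tz":0,"rx":0,"ry":0,"rz":0},
    {"tx":0,"ty":0,"tz":0,"rx":0,"ry":0,"rz":0},
  ],
)

```text
time: 3.25
tool_pos: [553.5, 231.6, 130.9]
tcp_rot: [-3.14, 0.493, -2.719]
contact_force: [-0.4, 1.2, -0.0]
grip_width: 48.7
finger_force: 0.0
```

```bash
python3 - <<'E'
from h import *
go((tf(P,[0,0,100])[0],RP),(tf(P,[-20,0,115])[0],RP),(np.array([430,140,215]),DOWN(-2.72)),)
o=bot.get_obs();print(np.linalg.inv(P)@np.r_[o["tool_pos"],1])
E
```

```text
at [553.5 231.6 130.9] q [ 0.22  0.38  1.91  0.25  0.39 -1.98] F [-0.4  1.2 -0. ] w 48.7 t 3.25
-> [543.7 228.7 146.3] d [-9.9 -2.9 15.4] r [-0.     0.004 -0.   ] n 1 per row [-9.9 -2.9 15.4] [-0.     0.004 -0.   ]
-> [521.1 218.6 150.1] d [-22.5 -10.1   3.9] r [0. 0. 0.] n 1 per row [-22.5 -10.1   3.9] [0. 0. 0.]
-> [430 140 215] d [-91.1 -78.6  64.9] r [-0.2    0.446  0.001] n 4 per row [-22.8 -19.6  16.2] [-0.05   0.111  0.   ]
[ 1.77854643 -1.38812951 81.63719045  1.        ]
```

Call:
carry_out(
  plan=[
    {"tx":0,"ty":0,"tz":0,"rx":0,"ry":0,"rz":0},
    {"tx":0,"ty":0,"tz":0,"rx":0,"ry":0,"rz":0},
    {"tx":0,"ty":0,"tz":0,"rx":0,"ry":0,"rz":0},
    {"tx":0,"ty":0,"tz":0,"rx":0,"ry":0,"rz":0},
  ],
)

```text
time: 3.65
tool_pos: [553.1, 231.6, 130.6]
tcp_rot: [-3.14, 0.492, -2.719]
contact_force: [-1.8, 1.1, 2.2]
grip_width: 33.6
finger_force: 30.0
```

Call:
carry_out(
  plan=[
    {"tx":-2.2,"ty":-1.0,"tz":4.4,"rx":0,"ry":0,"rz":0},
    {"tx":-3.2,"ty":-1.4,"tz":6.6,"rx":0,"ry":0,"rz":0},
    {"tx":-4.3,"ty":-1.9,"tz":8.8,"rx":0,"ry":0,"rz":0},
    {"tx":-4.3,"ty":-1.9,"tz":8.8,"rx":0,"ry":0,"rz":0},
    {"tx":-8,"ty":-3.6,"tz":6,"rx":0,"ry":0,"rz":0},
    {"tx":0,"ty":0,"tz":0,"rx":0,"ry":0,"rz":0},
  ],
)

```text
time: 4.25
tool_pos: [530.8, 221.5, 166.5]
tcp_rot: [-3.139, 0.494, -2.719]
contact_force: [0.4, 0.4, -3.0]
grip_width: 33.2
finger_force: 30.0
```

```bash
python3 - <<'E'
from h import *
go((np.array([430,140,215]),DOWN(-2.72)),)
top=bot.capture("top"); sc=bot.capture("scene")
cv2.imwrite("pics/p4.png",np.hstack([crop("top",top,110,110,100,120,4),crop("scene",sc,300,225,100,120,4)]))
E
```

```text
at [530.8 221.5 166.5] q [ 0.21  0.28  1.93  0.23  0.46 -1.96] F [ 0.4  0.4 -3. ] w 33.2 t 4.25
-> [430 140 215] d [-100.8  -81.5   48.5] r [-0.2    0.451  0.   ] n 4 per row [-25.2 -20.4  12.1] [-0.05   0.113  0.   ]
```

Call:
carry_out(
  plan=[
    {"tx":-20,"ty":-10,"tz":8,"rx":0,"ry":0,"rz":0},
    {"tx":-25,"ty":-15,"tz":8,"rx":0,"ry":0,"rz":0},
    {"tx":-20,"ty":-15,"tz":8,"rx":-0.04,"ry":0.09,"rz":0},
    {"tx":-15,"ty":-15,"tz":8,"rx":-0.04,"ry":0.09,"rz":0},
    {"tx":-10,"ty":-13,"tz":8,"rx":-0.04,"ry":0.09,"rz":0},
    {"tx":-10.8,"ty":-13.5,"tz":8.5,"rx":-0.04,"ry":0.09,"rz":0},
    {"tx":0,"ty":-10,"tz":0,"rx":-0.04,"ry":0.091,"rz":0},
    {"tx":0,"ty":0,"tz":0,"rx":0,"ry":0,"rz":0},
  ],
)

```text
time: 5.15
tool_pos: [432.8, 130.0, 213.7]
tcp_rot: [-3.141, -0.0, -2.721]
contact_force: [1.2, 0.0, -3.2]
grip_width: 33.2
finger_force: 30.0
```

```bash
python3 - <<'E'
from h import *
go((np.array([478,-360.5,120]),DOWN(-3.72)),)
E
```

```text
at [432.8 130.  213.7] q [ 0.12  0.22  1.73 -0.    1.19 -1.87] F [ 1.2  0.  -3.2] w 33.2 t 5.15
-> [ 478.  -360.5  120. ] d [  45.2 -490.5  -93.7] r [ 0.    -0.    -0.999] n 12 per row [  3.8 -40.9  -7.8] [ 0.    -0.    -0.083]
```

Call:
carry_out(
  plan=[
    {"tx":1,"ty":-25,"tz":0,"rx":0,"ry":0,"rz":-0.05},
    {"tx":3,"ty":-42,"tz":0,"rx":0,"ry":0,"rz":-0.09},
    {"tx":3,"ty":-44,"tz":0,"rx":0,"ry":0,"rz":-0.09},
    {"tx":3,"ty":-44,"tz":0,"rx":0,"ry":0,"rz":-0.09},
    {"tx":4,"ty":-44,"tz":0,"rx":0,"ry":0,"rz":-0.09},
    {"tx":4,"ty":-44,"tz":0,"rx":0,"ry":0,"rz":-0.09},
    {"tx":5,"ty":-44,"tz":-5,"rx":0,"ry":0,"rz":-0.09},
    {"tx":5,"ty":-44,"tz":-10,"rx":0,"ry":0,"rz":-0.09},
    {"tx":5,"ty":-44,"tz":-15,"rx":0,"ry":0,"rz":-0.09},
    {"tx":5,"ty":-44,"tz":-18,"rx":0,"ry":0,"rz":-0.09},
    {"tx":4,"ty":-42,"tz":-18,"rx":0,"ry":0,"rz":-0.09},
    {"tx":3,"ty":-29,"tz":-20,"rx":0,"ry":0,"rz":-0.05},
  ],
)

```text
time: 6.35
tool_pos: [476.0, -362.3, 126.6]
tcp_rot: [3.141, 0.002, 2.559]
contact_force: [0.2, 0.1, -2.7]
grip_width: 33.0
finger_force: 30.0
```

Call:
carry_out(
  plan=[
    {"tx":0,"ty":0,"tz":0,"rx":0,"ry":0,"rz":0},
    {"tx":0,"ty":0,"tz":0,"rx":0,"ry":0,"rz":0},
  ],
)

```text
time: 6.55
tool_pos: [475.3, -359.3, 126.5]
tcp_rot: [3.14, -0.002, 2.563]
contact_force: [-0.3, 0.5, -2.1]
grip_width: 33.4
finger_force: 30.0
```

```bash
python3 - <<'E'
from h import *
go((np.array([478,-360.5,42]),DOWN(-3.72)),(np.array([478,-360.5,32]),DOWN(-3.72)))
top=bot.capture("top"); sc=bot.capture("scene")
L=[(circ(100,6)+[477.8,-360.5,0],(0,255,0)),(circ(92,111)+[477.8,-360.5,0],(0,255,255))]
cv2.imwrite("pics/p4.png",np.hstack([crop("top",top,345,150,100,120,4,L),crop("scene",sc,165,150,100,120,4,L)]))
E
```

```text
at [ 475.3 -359.3  126.5] q [-0.78  0.56  1.46  0.    1.12 -1.77] F [-0.3  0.5 -2.1] w 33.4 t 6.55
-> [ 478.  -360.5   42. ] d [  2.7  -1.2 -84.5] r [-0.002 -0.001  0.   ] n 2 per row [  1.4  -0.6 -42.2] [-0.001 -0.     0.   ]
-> [ 478.  -360.5   32. ] d [  0.   0. -10.] r [0. 0. 0.] n 1 per row [  0.   0. -10.] [0. 0. 0.]
```

View pics/p4.png

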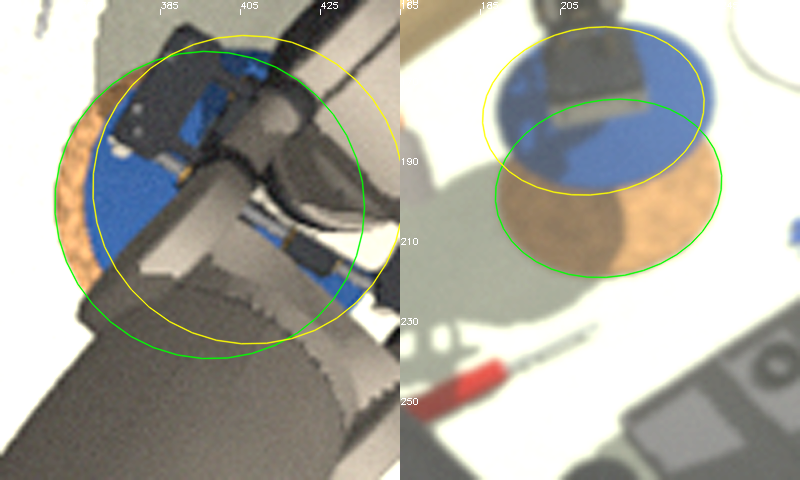

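The lid hangs level. In the crop its outline sits about 5 mm along tool x from the expected circle, so I correct the TCP target to (482, −363).

Call:
carry_out(
  plan=[
    {"tx":3.3,"ty":-1.8,"tz":-20,"rx":0,"ry":0,"rz":0},
    {"tx":3.4,"ty":-1.9,"tz":-25,"rx":0,"ry":0,"rz":0},
    {"tx":0,"ty":0,"tz":-20,"rx":0,"ry":0,"rz":0},
    {"tx":0,"ty":0,"tz":-12,"rx":0,"ry":0,"rz":0},
    {"tx":0,"ty":0,"tz":-8,"rx":0,"ry":0,"rz":0},
    {"tx":0,"ty":0,"tz":-4,"rx":0,"ry":0,"rz":0},
    {"tx":0,"ty":0,"tz":-2,"rx":0,"ry":0,"rz":0},
    {"tx":0,"ty":0,"tz":0,"rx":0,"ry":0,"rz":0},
    {"tx":0,"ty":0,"tz":0,"rx":0,"ry":0,"rz":0},
  ],
)

```text
time: 7.55
tool_pos: [482.7, -363.8, 37.5]
tcp_rot: [3.142, 0.0, 2.563]
contact_force: [-0.8, 0.2, -2.3]
grip_width: 33.3
finger_force: 30.0
```

Call:
carry_out(
  plan=[
    {"tx":0,"ty":0,"tz":-1,"rx":0,"ry":0,"rz":0},
    {"tx":0,"ty":0,"tz":-1,"rx":0,"ry":0,"rz":0},
    {"tx":0,"ty":0,"tz":0,"rx":0,"ry":0,"rz":0},
  ],
)

```text
time: 7.85
tool_pos: [482.3, -363.4, 34.8]
tcp_rot: [3.141, -0.001, 2.563]
contact_force: [0.9, 0.5, -3.7]
grip_width: 33.1
finger_force: 30.0
```

Call:
carry_out(
  plan=[
    {"tx":0,"ty":0,"tz":-1,"rx":0,"ry":0,"rz":0},
    {"tx":0,"ty":0,"tz":-1,"rx":0,"ry":0,"rz":0},
    {"tx":0,"ty":0,"tz":0,"rx":0,"ry":0,"rz":0},
  ],
)

```text
time: 8.15
tool_pos: [482.3, -363.4, 32.6]
tcp_rot: [3.141, -0.001, 2.563]
contact_force: [-0.5, 0.2, -2.2]
grip_width: 33.1
finger_force: 30.0
```

Call:
carry_out(
  plan=[
    {"tx":0,"ty":0,"tz":-1,"rx":0,"ry":0,"rz":0},
    {"tx":0,"ty":0,"tz":0,"rx":0,"ry":0,"rz":0},
  ],
)

```text
time: 8.35
tool_pos: [482.3, -363.4, 31.7]
tcp_rot: [3.141, -0.001, 2.563]
contact_force: [-0.1, -0.0, -3.1]
grip_width: 33.2
finger_force: 30.0
```

Call:
carry_out(
  plan=[
    {"tx":0,"ty":0,"tz":-1,"rx":0,"ry":0,"rz":0},
    {"tx":0,"ty":0,"tz":-1,"rx":0,"ry":0,"rz":0},
    {"tx":0,"ty":0,"tz":0,"rx":0,"ry":0,"rz":0},
  ],
)

```text
time: 8.65
tool_pos: [482.3, -363.4, 29.6]
tcp_rot: [3.141, -0.001, 2.563]
contact_force: [0.7, 0.4, -3.3]
grip_width: 33.6
finger_force: 30.0
```

Call:
carry_out(
  plan=[
    {"tx":0,"ty":0,"tz":-0.7,"rx":0,"ry":0,"rz":0},
    {"tx":0,"ty":0,"tz":0,"rx":0,"ry":0,"rz":0},
  ],
)

```text
time: 8.85
tool_pos: [482.5, -363.5, 29.2]
tcp_rot: [3.141, -0.001, 2.563]
contact_force: [0.2, 1.4, -3.1]
grip_width: 33.1
finger_force: 30.0
```

Call:
carry_out(
  plan=[
    {"tx":0,"ty":0,"tz":-0.7,"rx":0,"ry":0,"rz":0},
    {"tx":0,"ty":0,"tz":-0.7,"rx":0,"ry":0,"rz":0},
    {"tx":0,"ty":0,"tz":0,"rx":0,"ry":0,"rz":0},
  ],
)

```text
time: 9.15
tool_pos: [482.5, -363.6, 29.0]
tcp_rot: [3.141, -0.0, 2.563]
contact_force: [-2.1, 1.6, 8.1]
grip_width: 33.4
finger_force: 30.0
```

Call:
carry_out(
  plan=[
    {"tx":0,"ty":0,"tz":-0.7,"rx":0,"ry":0,"rz":0},
    {"tx":0,"ty":0,"tz":-0.7,"rx":0,"ry":0,"rz":0},
    {"tx":0,"ty":0,"tz":0,"rx":0,"ry":0,"rz":0},
  ],
)

```text
time: 9.45
tool_pos: [482.5, -363.6, 28.9]
tcp_rot: [-3.142, 0.0, 2.563]
contact_force: [-6.1, 3.8, 17.5]
grip_width: 33.1
finger_force: 30.0
```

Contact at TCP z 29. I ease the load and release.

Call:
carry_out(
  plan=[
    {"tx":0,"ty":0,"tz":1,"rx":0,"ry":0,"rz":0},
    {"tx":0,"ty":0,"tz":0.8,"rx":0,"ry":0,"rz":0},
  ],
)

```text
time: 9.65
tool_pos: [482.5, -363.6, 29.0]
tcp_rot: [3.141, -0.0, 2.563]
contact_force: [-0.8, 0.9, 1.5]
grip_width: 33.5
finger_force: 30.0
```

Call:
carry_out(
  gripper=0.3,
  plan=[
    {"tx":0,"ty":0,"tz":0,"rx":0,"ry":0,"rz":0},
    {"tx":0,"ty":0,"tz":0,"rx":0,"ry":0,"rz":0},
    {"tx":0,"ty":0,"tz":0,"rx":0,"ry":0,"rz":0},
    {"tx":0,"ty":0,"tz":0,"rx":0,"ry":0,"rz":0},
    {"tx":0,"ty":0,"tz":0,"rx":0,"ry":0,"rz":0},
    {"tx":0,"ty":0,"tz":25,"rx":0,"ry":0,"rz":0},
    {"tx":0,"ty":0,"tz":45,"rx":0,"ry":0,"rz":0},
    {"tx":0,"ty":0,"tz":45,"rx":0,"ry":0,"rz":0},
    {"tx":0,"ty":0,"tz":45,"rx":0,"ry":0,"rz":0},
  ],
)

```text
time: 10.55
tool_pos: [482.2, -363.2, 189.7]
tcp_rot: [3.141, -0.001, 2.563]
contact_force: [0.9, -0.6, 0.3]
grip_width: 64.3
finger_force: 0.0
```

```bash
python3 - <<'E'
from h import *
a=Ro.from_euler('z',.17).as_matrix()
# block grasp options: tool y along block y
go((np.array([437,49.6,170]),DOWN(np.pi+.17)))
E
```

```text
at [ 482.2 -363.2  189.7] q [-0.77  0.52  1.35  0.    1.28 -1.77] F [ 0.9 -0.6  0.3] w 64.3 t 10.55
-> [437.   49.6 170. ] d [-45.2 412.8 -19.7] r [-0.001 -0.001  0.748] n 10 per row [-4.5 41.3 -2. ] [-0.    -0.     0.075]
```

Call:
carry_out(
  gripper=0.25,
  plan=[
    {"tx":-3,"ty":25,"tz":0,"rx":0,"ry":0,"rz":0.05},
    {"tx":-4.5,"ty":41,"tz":-2,"rx":0,"ry":0,"rz":0.075},
    {"tx":-4.5,"ty":41,"tz":-2,"rx":0,"ry":0,"rz":0.075},
    {"tx":-4.5,"ty":41,"tz":-2,"rx":0,"ry":0,"rz":0.075},
    {"tx":-4.5,"ty":41,"tz":-2,"rx":0,"ry":0,"rz":0.075},
    {"tx":-4.5,"ty":41,"tz":-2,"rx":0,"ry":0,"rz":0.075},
    {"tx":-4.5,"ty":41,"tz":-2,"rx":0,"ry":0,"rz":0.075},
    {"tx":-4.5,"ty":41,"tz":-2,"rx":0,"ry":0,"rz":0.075},
    {"tx":-4.5,"ty":41,"tz":-2,"rx":0,"ry":0,"rz":0.075},
    {"tx":-4,"ty":38,"tz":-2,"rx":0,"ry":0,"rz":0.07},
    {"tx":-2,"ty":20,"tz":-2,"rx":0,"ry":0,"rz":0.04},
    {"tx":0,"ty":0,"tz":0,"rx":0,"ry":0,"rz":0},
  ],
)

```text
time: 11.75
tool_pos: [436.8, 49.7, 168.0]
tcp_rot: [3.141, -0.001, -2.956]
contact_force: [0.1, -0.3, -1.3]
grip_width: 68.8
finger_force: 0.0
```

```bash
python3 - <<'E'
from h import *
go((np.array([437,49.6,120]),DOWN(np.pi+.17)),(np.array([437,49.6,50]),DOWN(np.pi+.17)))
top=bot.capture("top"); sc=bot.capture("scene")
im=cv2.cvtColor(top,cv2.COLOR_RGB2HSV).astype(int)
m=((im[...,0]>100)&(im[...,0]<125)&(im[...,1]>120)).astype(np.uint8); m[:,:345]=0;m[:,445:]=0
k=max(cv2.findContours(m,0,2)[0],key=cv2.contourArea); e=cv2.fitEllipse(cv2.convexHull(k)); print("lid",e,ray("top",e[0],6+16).round(1))
B=np.array([[1,1],[1,-1],[-1,-1],[-1,1],[1,1]])*14@Ro.from_euler('z',.17).as_matrix()[:2,:2].T+[437,49.6]
L=[(np.c_[B,np.full(5,z)],c) for z,c in((110,(0,255,0)),(0,(0,0,255)))]+[(tf(P,circ(84,64)),(0,255,255)),(tf(P,circ(12,56)+[0,-25,0]),(0,255,0))]
cv2.imwrite("pics/p5.png",np.vstack([np.hstack([crop("top",top,205,185,66,50,6,L),crop("scene",sc,285,225,66,50,6,L)]),np.hstack([crop("top",top,115,120,99,75,4,L),crop("scene",sc,305,270,99,75,4,L)])]))
E
```

```text
at [436.8  49.7 168. ] q [-0.06  0.25  1.83  0.    1.06 -1.82] F [ 0.1 -0.3 -1.3] w 68.8 t 11.75
-> [437.   49.6 120. ] d [  0.2  -0.1 -48. ] r [-0.001 -0.001 -0.016] n 2 per row [  0.1  -0.  -24. ] [-0.    -0.001 -0.008]
-> [437.   49.6  50. ] d [  0.   0. -70.] r [0. 0. 0.] n 2 per row [  0.   0. -35.] [0. 0. 0.]
lid ((397.0470275878906, 200.39300537109375), (69.73731231689453, 70.80746459960938), 107.0051498413086) [ 477.  -357.4   22. ]
```

View pics/p5.png

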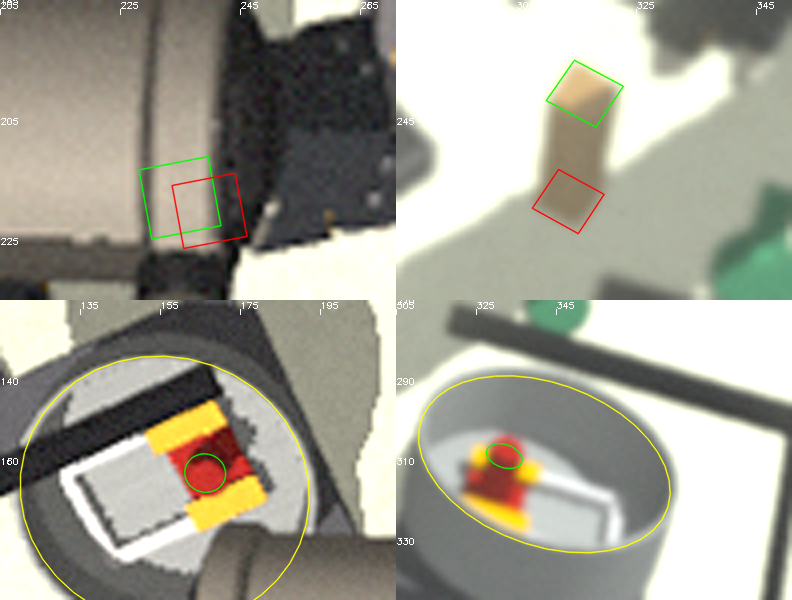

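The lid sits 3 mm from the mat's centre. The stem's post is at about pot y = −25, with its top at top px (166,163), and the slot opens to the left (+y). The block outline matches within about 4 mm, so I grasp it.

Call:
carry_out(
  plan=[
    {"tx":0,"ty":0,"tz":-35,"rx":0,"ry":0,"rz":-0.016},
    {"tx":0,"ty":0,"tz":-38,"rx":0,"ry":0,"rz":0},
    {"tx":0,"ty":0,"tz":-30,"rx":0,"ry":0,"rz":0},
    {"tx":0,"ty":0,"tz":-15,"rx":0,"ry":0,"rz":0},
    {"tx":0,"ty":0,"tz":0,"rx":0,"ry":0,"rz":0},
  ],
)

```text
time: 12.35
tool_pos: [436.3, 46.3, 48.4]
tcp_rot: [3.141, -0.005, -2.979]
contact_force: [-0.2, 0.2, 0.3]
grip_width: 69.0
finger_force: 0.0
```

Call:
carry_out(
  gripper=1,
  plan=[
    {"tx":0,"ty":0,"tz":0,"rx":0,"ry":0,"rz":0},
    {"tx":0,"ty":0,"tz":0,"rx":0,"ry":0,"rz":0},
    {"tx":0,"ty":0,"tz":0,"rx":0,"ry":0,"rz":0},
    {"tx":0,"ty":0,"tz":0,"rx":0,"ry":0,"rz":0},
    {"tx":0,"ty":0,"tz":0,"rx":0,"ry":0,"rz":0},
    {"tx":0,"ty":0,"tz":0,"rx":0,"ry":0,"rz":0},
    {"tx":0,"ty":0,"tz":0,"rx":0,"ry":0,"rz":0},
    {"tx":0,"ty":0,"tz":0,"rx":0,"ry":0,"rz":0},
  ],
)

```text
time: 13.15
tool_pos: [437.6, 47.6, 50.4]
tcp_rot: [3.141, -0.0, -2.976]
contact_force: [-1.5, 0.4, 4.8]
grip_width: 27.9
finger_force: 30.0
```

```bash
python3 - <<'E'
from h import *
Rt=P[:3,:3]@Ro.from_euler('xy',[3,-4],degrees=True).as_matrix()@np.diag([-1,1,-1.])
print("tool z in pot",P[:3,:3].T@Rt[:,2])
x=bot.get_obs()["tool_pos"]
go((x+[0,0,160],DOWN(np.pi+.17)),(tf(P,[-60,-60,150])[0],Rt),(tf(P,[-3,-62,135])[0],Rt),(tf(P,[-3,-62,76])[0],Rt))
E
```

```text
tool z in pot [ 0.06966087  0.05233596 -0.99619692]
at [437.6  47.6  50.4] q [-0.07  0.44  1.97  0.    0.73 -1.8 ] F [-1.5  0.4  4.8] w 27.9 t 13.15
-> [437.6  47.6 210.4] d [  0.   0. 160.] r [-0.    -0.     0.004] n 4 per row [ 0.  0. 40.] [-0.    -0.     0.001]
-> [498.4 142.7 162.3] d [ 60.8  95.1 -48.1] r [ 0.212 -0.521  0.259] n 5 per row [12.2 19.  -9.6] [ 0.042 -0.104  0.052]
-> [551.6 164.3 175.8] d [53.2 21.6 13.5] r [0. 0. 0.] n 2 per row [26.6 10.8  6.8] [0. 0. 0.]
-> [576.9 175.6 123.7] d [ 25.3  11.3 -52.1] r [0. 0. 0.] n 2 per row [ 12.6   5.7 -26. ] [0. 0. 0.]
```

```bash
python3 - <<'E'
from h import *
q=p.copy(); q[:2]+=[-3,-1.3]; np.save("p.npy",q)
E
python3 - <<'E'
from h import *
Rt=P[:3,:3]@Ro.from_euler('xy',[3,0],degrees=True).as_matrix()@np.diag([-1,1,-1.])
x=bot.get_obs()["tool_pos"]
go((x+[0,0,160],DOWN(np.pi+.17)),(tf(P,[-60,-60,150])[0],Rt),(tf(P,[-1,-62,135])[0],Rt),(tf(P,[-1,-62,77])[0],Rt))
E
```

```text
at [437.6  47.6  50.4] q [-0.07  0.44  1.97  0.    0.73 -1.8 ] F [-1.5  0.4  4.8] w 27.9 t 13.15
-> [437.6  47.6 210.4] d [  0.   0. 160.] r [-0.    -0.     0.004] n 4 per row [ 0.  0. 40.] [-0.    -0.     0.001]
-> [495.4 141.4 162.3] d [ 57.8  93.8 -48.1] r [ 0.192 -0.454  0.259] n 4 per row [ 14.4  23.4 -12. ] [ 0.048 -0.113  0.065]
-> [550.2 163.7 176.7] d [54.8 22.3 14.5] r [0. 0. 0.] n 2 per row [27.4 11.2  7.2] [0. 0. 0.]
-> [575.  174.8 125.5] d [ 24.9  11.1 -51.2] r [0. 0. 0.] n 2 per row [ 12.4   5.6 -25.6] [0. 0. 0.]
```

Call:
carry_out(
  plan=[
    {"tx":0,"ty":0,"tz":20,"rx":0,"ry":0,"rz":0},
    {"tx":0,"ty":0,"tz":40,"rx":0,"ry":0,"rz":0},
    {"tx":0,"ty":0,"tz":40,"rx":0,"ry":0,"rz":0},
    {"tx":0,"ty":0,"tz":40,"rx":0,"ry":0,"rz":0},
    {"tx":0,"ty":0,"tz":20,"rx":0,"ry":0,"rz":0},
  ],
)

```text
time: 13.65
tool_pos: [438.3, 47.6, 213.2]
tcp_rot: [-3.141, 0.003, -2.976]
contact_force: [0.1, -0.6, -1.2]
grip_width: 28.1
finger_force: 30.0
```

Call:
carry_out(
  plan=[
    {"tx":9.5,"ty":15.6,"tz":-5,"rx":0.032,"ry":-0.0757,"rz":0.0432},
    {"tx":9.5,"ty":15.6,"tz":-5,"rx":0.032,"ry":-0.0757,"rz":0.0432},
    {"tx":9.5,"ty":15.6,"tz":-5,"rx":0.032,"ry":-0.0757,"rz":0.0432},
    {"tx":9.5,"ty":15.6,"tz":-6,"rx":0.032,"ry":-0.0757,"rz":0.0432},
    {"tx":9.5,"ty":15.6,"tz":-6,"rx":0.032,"ry":-0.0757,"rz":0.0432},
    {"tx":9.5,"ty":15.6,"tz":-6,"rx":0.032,"ry":-0.0757,"rz":0.0432},
    {"tx":27,"ty":11.2,"tz":-2,"rx":0,"ry":0,"rz":0},
    {"tx":27,"ty":11.2,"tz":-2,"rx":0,"ry":0,"rz":0},
    {"tx":0,"ty":0,"tz":0,"rx":0,"ry":0,"rz":0},
  ],
)

```text
time: 14.55
tool_pos: [550.6, 164.2, 172.7]
tcp_rot: [3.087, 0.489, -2.724]
contact_force: [-0.2, -0.6, -1.9]
grip_width: 27.9
finger_force: 30.0
```

```bash
python3 - <<'E'
from h import *
Rt=P[:3,:3]@Ro.from_euler('xy',[3,0],degrees=True).as_matrix()@np.diag([-1,1,-1.])
go((tf(P,[-1,-62,77])[0],Rt))
top=bot.capture("top"); sc=bot.capture("scene")
L=[(tf(P,circ(84,64)),(0,255,255)),(tf(P,circ(12,56)+[0,-25.5,0]),(0,255,0))]
cv2.imwrite("pics/p6.png",np.hstack([crop("top",top,115,100,99,110,4,L),crop("scene",sc,305,235,99,110,4,L)]))
E
```

```text
at [550.6 164.2 172.7] q [ 0.03  0.28  1.9   0.44  0.56 -2.3 ] F [-0.2 -0.6 -1.9] w 27.9 t 14.55
-> [575.  174.8 125.5] d [ 24.4  10.6 -47.2] r [-0.002 -0.001  0.003] n 2 per row [ 12.2   5.3 -23.6] [-0.001 -0.     0.001]
```

View pics/p6.png

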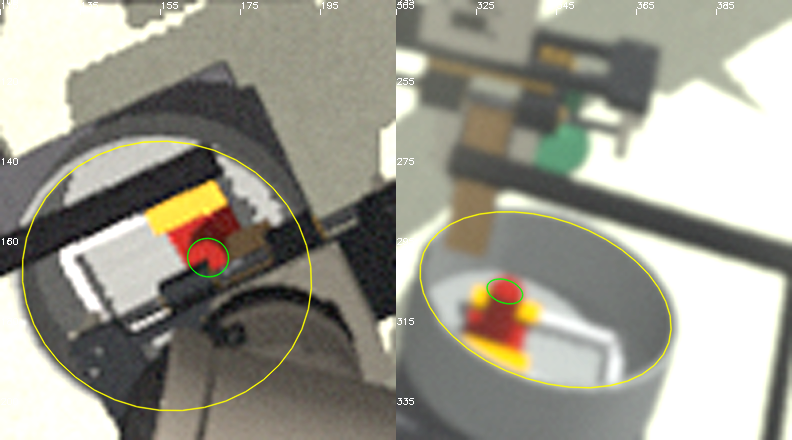

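The updated model now fits the post top in the scene view (331,307), and the block hangs straight above the −y side. Lowering it in.

Call:
carry_out(
  plan=[
    {"tx":6.1,"ty":2.6,"tz":-11.8,"rx":0,"ry":0,"rz":0},
    {"tx":6.1,"ty":2.6,"tz":-11.8,"rx":0,"ry":0,"rz":0},
    {"tx":6.1,"ty":2.7,"tz":-11.8,"rx":0,"ry":0,"rz":0},
    {"tx":6.1,"ty":2.7,"tz":-11.8,"rx":0,"ry":0,"rz":0},
    {"tx":0,"ty":0,"tz":0,"rx":0,"ry":0,"rz":0},
    {"tx":0,"ty":0,"tz":0,"rx":0,"ry":0,"rz":0},
  ],
)

```text
time: 15.25
tool_pos: [572.6, 174.2, 125.2]
tcp_rot: [3.086, 0.487, -2.725]
contact_force: [1.0, -0.3, -1.2]
grip_width: 28.0
finger_force: 30.0
```

```bash
python3 - <<'E'
from h import *
Rt=P[:3,:3]@Ro.from_euler('xy',[3,0],degrees=True).as_matrix()@np.diag([-1,1,-1.])
go((tf(P,[-1,-62,77])[0],Rt),(tf(P,[-1,-55,77])[0],Rt),(tf(P,[-1,-5,77])[0],Rt)); print(P[:3,1])
print((np.linalg.inv(P)@np.r_[bot.get_obs()["tool_pos"],1]).round(1))
E
```

```text
at [572.6 174.2 125.2] q [ 0.05  0.39  1.9   0.51  0.46 -2.37] F [ 1.  -0.3 -1.2] w 28.0 t 15.25
-> [575.  174.8 125.5] d [2.4 0.6 0.3] r [-0.002 -0.003  0.003] n 1 per row [2.4 0.6 0.3] [-0.002 -0.003  0.003]
-> [572.2 181.2 125.5] d [-2.9  6.4  0. ] r [0. 0. 0.] n 1 per row [-2.9  6.4  0. ] [0. 0. 0.]
-> [551.7 226.8 125.5] d [-20.4  45.6   0. ] r [0. 0. 0.] n 2 per row [-10.2  22.8   0. ] [0. 0. 0.]
[-0.40866982  0.9126823   0.        ]
[ -3.3 -61.5  77.9   1. ]
```

Call:
carry_out(
  plan=[
    {"tx":-0.5,"ty":4.2,"tz":0.5,"rx":0,"ry":0,"rz":0},
    {"tx":-1.6,"ty":3.7,"tz":0,"rx":0,"ry":0,"rz":0},
    {"tx":-1.6,"ty":3.7,"tz":0,"rx":0,"ry":0,"rz":0},
    {"tx":-1.6,"ty":3.7,"tz":0,"rx":0,"ry":0,"rz":0},
  ],
)

```text
time: 15.65
tool_pos: [568.4, 188.6, 127.5]
tcp_rot: [3.09, 0.491, -2.724]
contact_force: [0.6, -8.5, 1.4]
grip_width: 28.0
finger_force: 30.0
```

Call:
carry_out(
  plan=[
    {"tx":-1.6,"ty":3.7,"tz":0,"rx":0,"ry":0,"rz":0},
    {"tx":-1.6,"ty":3.7,"tz":0,"rx":0,"ry":0,"rz":0},
    {"tx":-1.6,"ty":3.7,"tz":0,"rx":0,"ry":0,"rz":0},
  ],
)

```text
time: 15.95
tool_pos: [563.6, 199.7, 127.6]
tcp_rot: [3.09, 0.491, -2.724]
contact_force: [-0.6, -8.3, 1.8]
grip_width: 28.1
finger_force: 30.0
```

```bash
python3 - <<'E'
from h import *
o=bot.get_obs();print((np.linalg.inv(P)@np.r_[o["tool_pos"],1]).round(1),P[:3,:3].T@o["contact_force"],o["moment"],o["joint_positions"].round(2))
E
```

```text
[ -0.3 -34.7  79.    1. ] [-2.61032592 -7.38337353  3.42111936] [-1.58987402  0.21342092 -0.67862851] [ 0.11  0.38  1.91  0.47  0.44 -2.28]
```

Call:
carry_out(
  plan=[
    {"tx":-1.6,"ty":3.7,"tz":0,"rx":0,"ry":0,"rz":0},
    {"tx":-1.6,"ty":3.7,"tz":0,"rx":0,"ry":0,"rz":0},
    {"tx":-1.6,"ty":3.7,"tz":0,"rx":0,"ry":0,"rz":0},
    {"tx":-1.6,"ty":3.7,"tz":0,"rx":0,"ry":0,"rz":0},
    {"tx":-1.6,"ty":3.7,"tz":0,"rx":0,"ry":0,"rz":0},
    {"tx":-1.6,"ty":3.7,"tz":0,"rx":0,"ry":0,"rz":0},
    {"tx":-1.2,"ty":2.7,"tz":0,"rx":0,"ry":0,"rz":0},
    {"tx":0,"ty":0,"tz":0,"rx":0,"ry":0,"rz":0},
  ],
)

```text
time: 16.75
tool_pos: [552.0, 225.8, 127.1]
tcp_rot: [3.087, 0.489, -2.725]
contact_force: [0.5, -0.6, -0.5]
grip_width: 28.1
finger_force: 30.0
```

```bash
python3 - <<'E'
from h import *
o=bot.get_obs();print((np.linalg.inv(P)@np.r_[o["tool_pos"],1]).round(1),P[:3,:3].T@o["contact_force"],o["joint_positions"].round(2))
top=bot.capture("top"); sc=bot.capture("scene")
L=[(tf(P,circ(12,56)+[0,26,0]),(0,255,0)),(tf(P,[[26,5,14],[26,47,14],[-26,47,14],[-26,5,14],[26,5,14]]),(255,255,0))]
cv2.imwrite("pics/p7.png",np.hstack([crop("top",top,115,100,99,110,4,L),crop("scene",sc,305,235,99,110,4,L)]))
E
```

```text
[-0.5 -6.1 78.5  1. ] [-0.031899   -0.70464161 -0.50010901] [ 0.17  0.38  1.91  0.43  0.42 -2.19]
```

View pics/p7.png

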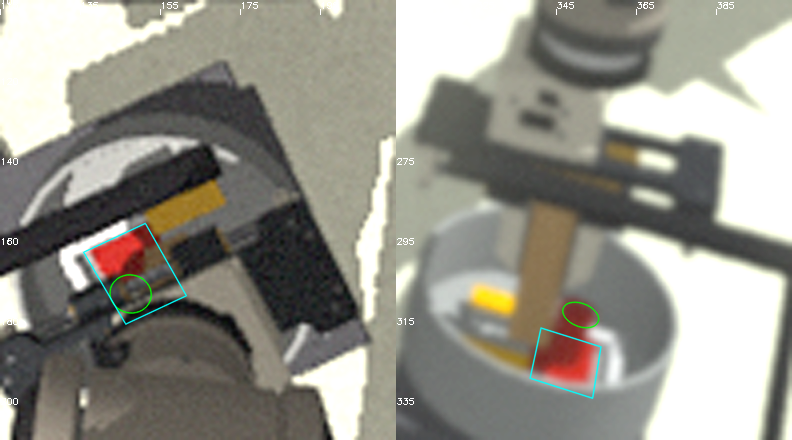

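The red foot, at top px about (147,164), fills the drawn "clear" outline at y ≈ 25, and the push force has dropped to zero, so the stem is free. I nudge it 2 mm more, back off and lift the block out.

Call:
carry_out(
  plan=[
    {"tx":-0.8,"ty":1.8,"tz":0,"rx":0,"ry":0,"rz":0},
    {"tx":0,"ty":0,"tz":0,"rx":0,"ry":0,"rz":0},
    {"tx":1.6,"ty":-3.7,"tz":0,"rx":0,"ry":0,"rz":0},
    {"tx":2.4,"ty":-5.4,"tz":0,"rx":0,"ry":0,"rz":0},
    {"tx":-6.4,"ty":-2.9,"tz":13.2,"rx":0,"ry":0,"rz":0},
    {"tx":-10.7,"ty":-4.8,"tz":22.1,"rx":0,"ry":0,"rz":0},
    {"tx":-10.7,"ty":-4.8,"tz":22.1,"rx":0,"ry":0,"rz":0},
    {"tx":-15,"ty":-12,"tz":10,"rx":0,"ry":0,"rz":0},
    {"tx":-20,"ty":-20,"tz":8,"rx":0,"ry":0,"rz":0},
    {"tx":0,"ty":0,"tz":0,"rx":0,"ry":0,"rz":0},
  ],
)

```text
time: 17.85
tool_pos: [490.8, 172.3, 202.5]
tcp_rot: [3.087, 0.488, -2.726]
contact_force: [0.0, 1.5, -0.5]
grip_width: 27.9
finger_force: 30.0
```

```bash
python3 - <<'E'
from h import *
go((np.array([440,50,200]),DOWN(-2.8)),(np.array([440,50,75]),DOWN(-2.8)))
top=bot.capture("top"); im=cv2.cvtColor(top,cv2.COLOR_RGB2HSV).astype(int)
m=(((im[...,0]<8)|(im[...,0]>172))&(im[...,1]>130)&(im[...,2]>60)).astype(np.uint8); m[:,:115]=0;m[:,215:]=0;m[:120]=0;m[230:]=0
ys,xs=np.nonzero(m); print(len(xs),xs.min(),xs.max(),ys.min(),ys.max())
br=m*(im[...,2]>150); ys,xs=np.nonzero(br); print(len(xs),xs.mean(),ys.mean())
for y in (22,26,30): print(y,proj("top",tf(P,[[0,y,56],[0,y-21,14],[0,y+21,14]])).round(1).tolist())
Q=cv2.minAreaRect(np.c_[np.nonzero(m)[1],np.nonzero(m)[0]].astype(np.float32)); print(Q)
E
```

```text
at [490.8 172.3 202.5] q [ 0.05  0.14  1.99  0.39  0.6  -2.22] F [ 0.   1.5 -0.5] w 27.9 t 17.85
-> [440  50 200] d [ -50.8 -122.3   -2.5] r [-0.23   0.434 -0.086] n 4 per row [-12.7 -30.6  -0.6] [-0.058  0.108 -0.022]
-> [440  50  75] d [   0    0 -125] r [0. 0. 0.] n 3 per row [  0.    0.  -41.7] [0. 0. 0.]
290 137 161 156 179
3 142.33333333333334 168.33333333333334
22 [[148.7, 172.3], [157.5, 163.8], [142.2, 171.0]]
26 [[147.2, 173.0], [156.0, 164.5], [140.7, 171.7]]
30 [[145.7, 173.7], [154.6, 165.2], [139.3, 172.3]]
((148.91175842285156, 167.85293579101562), (21.265823364257812, 16.463863372802734), 59.03623962402344)
```

Call:
carry_out(
  plan=[
    {"tx":-10.2,"ty":-24.5,"tz":0,"rx":-0.046,"ry":0.0868,"rz":-0.0172},
    {"tx":-10.2,"ty":-24.5,"tz":0,"rx":-0.046,"ry":0.0868,"rz":-0.0172},
    {"tx":-10.2,"ty":-24.5,"tz":0,"rx":-0.046,"ry":0.0868,"rz":-0.0172},
    {"tx":-10.2,"ty":-24.5,"tz":0,"rx":-0.046,"ry":0.0868,"rz":-0.0172},
    {"tx":-10.2,"ty":-24.5,"tz":-2,"rx":-0.046,"ry":0.0868,"rz":-0.0172},
    {"tx":0,"ty":0,"tz":-35,"rx":0,"ry":0,"rz":0},
    {"tx":0,"ty":0,"tz":-40,"rx":0,"ry":0,"rz":0},
    {"tx":0,"ty":0,"tz":-35,"rx":0,"ry":0,"rz":0},
    {"tx":0,"ty":0,"tz":-15,"rx":0,"ry":0,"rz":0},
    {"tx":0,"ty":0,"tz":0,"rx":0,"ry":0,"rz":0},
    {"tx":0,"ty":0,"tz":0,"rx":0,"ry":0,"rz":0},
  ],
)

```text
time: 19.0
tool_pos: [442.0, 51.2, 74.9]
tcp_rot: [3.141, -0.0, -2.799]
contact_force: [0.4, -0.1, -0.7]
grip_width: 27.7
finger_force: 30.0
```

```bash
python3 - <<'E'
from h import *
go((np.array([440,50,55]),DOWN(-2.8)))
sc=bot.capture("scene"); im=cv2.cvtColor(sc,cv2.COLOR_RGB2HSV).astype(int)
x=bot.get_obs()["tool_pos"]
b=proj("scene",[x-[0,0,50],x-[0,0,5]]); print("expected bottom/upper axis px",b.round(1))
m=((im[...,0]>5)&(im[...,0]<20)&(im[...,1]>60)).astype(np.uint8); c=b.mean(0).astype(int); M=np.zeros_like(m); M[c[1]-25:c[1]+25,c[0]-12:c[0]+12]=1; m*=M
for r in range(c[1]-20,c[1]+22,3):
    q=np.nonzero(m[r])[0]; print(r,(q.min(),q.max(),len(q)) if len(q) else None)
E
```

```text
at [442.   51.2  74.9] q [-0.06  0.4   1.94  0.    0.81 -1.97] F [ 0.4 -0.1 -0.7] w 27.7 t 19.0
-> [440  50  55] d [ -2.   -1.2 -19.9] r [-0.001 -0.001 -0.001] n 1 per row [ -2.   -1.2 -19.9] [-0.001 -0.001 -0.001]
expected bottom/upper axis px [[313.1 255.5]
 [314.2 248.3]]
231 None
234 None
237 None
240 None
243 (np.int64(311), np.int64(314), 2)
246 (np.int64(314), np.int64(316), 2)
249 (np.int64(312), np.int64(315), 2)
252 (np.int64(312), np.int64(315), 3)
255 (np.int64(311), np.int64(316), 6)
258 None
261 None
264 None
267 None
270 None
```

Call:
carry_out(
  plan=[
    {"tx":0,"ty":0,"tz":-10,"rx":0,"ry":0,"rz":0},
    {"tx":0,"ty":0,"tz":-7,"rx":0,"ry":0,"rz":0},
    {"tx":0,"ty":0,"tz":-3,"rx":0,"ry":0,"rz":0},
    {"tx":0,"ty":0,"tz":0,"rx":0,"ry":0,"rz":0},
    {"tx":0,"ty":0,"tz":0,"rx":0,"ry":0,"rz":0},
  ],
)

```text
time: 19.55
tool_pos: [441.4, 51.1, 54.9]
tcp_rot: [3.141, -0.0, -2.799]
contact_force: [-0.1, -0.5, -0.6]
grip_width: 27.9
finger_force: 30.0
```

Call:
carry_out(
  plan=[
    {"tx":0,"ty":0,"tz":-1,"rx":0,"ry":0,"rz":0},
    {"tx":0,"ty":0,"tz":-1,"rx":0,"ry":0,"rz":0},
    {"tx":0,"ty":0,"tz":-1,"rx":0,"ry":0,"rz":0},
    {"tx":0,"ty":0,"tz":0,"rx":0,"ry":0,"rz":0},
  ],
)

```text
time: 19.95
tool_pos: [441.2, 51.2, 51.8]
tcp_rot: [3.141, -0.0, -2.799]
contact_force: [0.3, 0.8, -0.2]
grip_width: 28.2
finger_force: 30.0
```

Call:
carry_out(
  plan=[
    {"tx":0,"ty":0,"tz":-1,"rx":0,"ry":0,"rz":0},
    {"tx":0,"ty":0,"tz":-0.8,"rx":0,"ry":0,"rz":0},
    {"tx":0,"ty":0,"tz":0,"rx":0,"ry":0,"rz":0},
  ],
)

```text
time: 20.25
tool_pos: [441.4, 51.2, 50.4]
tcp_rot: [3.141, -0.0, -2.799]
contact_force: [-1.1, 0.1, 4.7]
grip_width: 28.0
finger_force: 30.0
```

Call:
carry_out(
  plan=[
    {"tx":0,"ty":0,"tz":-0.6,"rx":0,"ry":0,"rz":0},
    {"tx":0,"ty":0,"tz":0,"rx":0,"ry":0,"rz":0},
  ],
)

```text
time: 20.45
tool_pos: [441.4, 51.2, 50.4]
tcp_rot: [3.141, 0.0, -2.799]
contact_force: [-2.6, 0.2, 12.1]
grip_width: 27.8
finger_force: 30.0
```

Call:
carry_out(
  plan=[
    {"tx":0,"ty":0,"tz":0.8,"rx":0,"ry":0,"rz":0},
    {"tx":0,"ty":0,"tz":0.3,"rx":0,"ry":0,"rz":0},
  ],
)

```text
time: 20.65
tool_pos: [441.4, 51.2, 50.6]
tcp_rot: [3.141, -0.0, -2.799]
contact_force: [-0.7, 0.4, -1.2]
grip_width: 27.8
finger_force: 30.0
```

Call:
carry_out(
  gripper=0.4,
  plan=[
    {"tx":0,"ty":0,"tz":0,"rx":0,"ry":0,"rz":0},
    {"tx":0,"ty":0,"tz":0,"rx":0,"ry":0,"rz":0},
    {"tx":0,"ty":0,"tz":0,"rx":0,"ry":0,"rz":0},
    {"tx":0,"ty":0,"tz":0,"rx":0,"ry":0,"rz":0},
    {"tx":0,"ty":0,"tz":0,"rx":0,"ry":0,"rz":0},
    {"tx":0,"ty":0,"tz":20,"rx":0,"ry":0,"rz":0},
    {"tx":0,"ty":0,"tz":40,"rx":0,"ry":0,"rz":0},
    {"tx":0,"ty":0,"tz":45,"rx":0,"ry":0,"rz":0},
    {"tx":0,"ty":0,"tz":30,"rx":0,"ry":0,"rz":0},
  ],
)

```text
time: 21.55
tool_pos: [441.9, 51.1, 188.3]
tcp_rot: [-3.141, 0.002, -2.799]
contact_force: [0.6, -0.4, 0.2]
grip_width: 54.8
finger_force: 0.0
```

```bash
python3 - <<'E'
from h import *
go((tf(P,[-60,24.5,140])[0],RP),(tf(P,[0,24.5,100])[0],RP),(tf(P,[0,24.5,28])[0],RP))
E
```

```text
at [441.9  51.1 188.3] q [-0.06  0.23  1.79  0.    1.11 -1.97] F [ 0.6 -0.4  0.2] w 54.8 t 21.55
-> [465.2 220.4 153.4] d [ 23.3 169.3 -34.8] r [ 0.182 -0.451  0.077] n 4 per row [ 5.8 42.3 -8.7] [ 0.045 -0.113  0.019]
-> [530.6 249.7 146.3] d [65.5 29.3 -7.1] r [0. 0. 0.] n 2 per row [32.7 14.7 -3.6] [0. 0. 0.]
-> [561.5 263.5  82.7] d [ 30.9  13.8 -63.6] r [0. 0. 0.] n 2 per row [ 15.4   6.9 -31.8] [0. 0. 0.]
```

Call:
carry_out(
  plan=[
    {"tx":3.9,"ty":28.2,"tz":-5.8,"rx":0.0303,"ry":-0.0752,"rz":0.0128},
    {"tx":3.9,"ty":28.2,"tz":-5.8,"rx":0.0303,"ry":-0.0752,"rz":0.0128},
    {"tx":3.9,"ty":28.2,"tz":-5.8,"rx":0.0303,"ry":-0.0752,"rz":0.0128},
    {"tx":3.9,"ty":28.2,"tz":-5.8,"rx":0.0303,"ry":-0.0752,"rz":0.0128},
    {"tx":3.9,"ty":28.2,"tz":-5.8,"rx":0.0303,"ry":-0.0752,"rz":0.0128},
    {"tx":3.9,"ty":28.2,"tz":-5.8,"rx":0.0303,"ry":-0.0752,"rz":0.0128},
    {"tx":21.8,"ty":9.8,"tz":-2.4,"rx":0,"ry":0,"rz":0},
    {"tx":21.8,"ty":9.8,"tz":-2.4,"rx":0,"ry":0,"rz":0},
    {"tx":21.8,"ty":9.8,"tz":-2.4,"rx":0,"ry":0,"rz":0},
    {"tx":0,"ty":0,"tz":0,"rx":0,"ry":0,"rz":0},
    {"tx":0,"ty":0,"tz":0,"rx":0,"ry":0,"rz":0},
  ],
)

```text
time: 22.65
tool_pos: [529.5, 249.7, 142.9]
tcp_rot: [3.14, 0.484, -2.721]
contact_force: [-0.1, -0.7, 0.2]
grip_width: 54.7
finger_force: 0.0
```

```bash
python3 - <<'E'
from h import *
go((tf(P,[0,24.5,60])[0],RP),(tf(P,[0,24.5,28])[0],RP))
# block upright check from the scene view
sc=bot.capture("scene"); im=cv2.cvtColor(sc,cv2.COLOR_RGB2HSV).astype(int)
m=((im[...,0]>5)&(im[...,0]<22)&(im[...,1]>50)).astype(np.uint8); m[:,:295]=0;m[:,335:]=0;m[:225]=0;m[:,:][272:]=0
k=max(cv2.findContours(m,0,2)[0],key=cv2.contourArea); print("block px",cv2.minAreaRect(k),"expect",proj("scene",[[441.4,51.2,0],[441.4,51.2,110]]).round(1).tolist())
E
```

```text
at [529.5 249.7 142.9] q [ 0.27  0.34  1.92  0.18  0.41 -1.87] F [-0.1 -0.7  0.2] w 54.7 t 22.65
-> [547.8 257.4 111. ] d [ 18.3   7.7 -31.9] r [ 0.    -0.005 -0.001] n 1 per row [ 18.3   7.7 -31.9] [ 0.    -0.005 -0.001]
-> [561.5 263.5  82.7] d [ 13.7   6.1 -28.3] r [0. 0. 0.] n 1 per row [ 13.7   6.1 -28.3] [0. 0. 0.]
block px ((313.91571044921875, 249.86514282226562), (9.219240188598633, 24.059967041015625), 12.994616508483887) expect [[312.7, 259.3], [315.5, 241.3]]
```

```bash
python3 - <<'E'
from h import *
Rt=P[:3,:3]@Ro.from_euler('y',5,degrees=True).as_matrix()@np.diag([-1,1,-1.])
go((tf(P,[-1.5,24.5,60])[0],Rt),(tf(P,[-1.5,24.5,28])[0],Rt))
E
```

```text
at [529.1 249.5 143. ] q [ 0.27  0.33  1.92  0.18  0.41 -1.87] F [ 0.   0.1 -0.1] w 55.3 t 22.7
-> [546.6 256.9 110.3] d [ 17.5   7.3 -32.7] r [-0.036  0.075 -0.   ] n 1 per row [ 17.5   7.3 -32.7] [-0.036  0.075 -0.   ]
-> [560.3 263.   82. ] d [ 13.7   6.1 -28.3] r [0. 0. 0.] n 1 per row [ 13.7   6.1 -28.3] [0. 0. 0.]
```

Call:
carry_out(
  plan=[
    {"tx":5.8,"ty":2.4,"tz":-10.9,"rx":-0.012,"ry":0.025,"rz":0},
    {"tx":5.8,"ty":2.4,"tz":-10.9,"rx":-0.012,"ry":0.025,"rz":0},
    {"tx":5.8,"ty":2.4,"tz":-10.9,"rx":-0.012,"ry":0.025,"rz":0},
    {"tx":0,"ty":0,"tz":0,"rx":0,"ry":0,"rz":0},
  ],
)

```text
time: 23.1
tool_pos: [547.1, 256.7, 110.0]
tcp_rot: [-3.141, 0.401, -2.72]
contact_force: [0.0, 0.6, 0.7]
grip_width: 54.9
finger_force: 0.0
```

```bash
python3 - <<'E'
from h import *
Rt=P[:3,:3]@Ro.from_euler('y',5,degrees=True).as_matrix()@np.diag([-1,1,-1.])
go((tf(P,[-1.5,24.5,28])[0],Rt))
E
```

```text
at [547.1 256.7 110. ] q [ 0.28  0.43  1.83  0.12  0.48 -1.8 ] F [0.  0.6 0.7] w 54.9 t 23.1
-> [560.3 263.   82. ] d [ 13.1   6.3 -28. ] r [ 0.001 -0.    -0.   ] n 1 per row [ 13.1   6.3 -28. ] [ 0.001 -0.    -0.   ]
```

q5 is 0.48, well inside its range. I descend the rest of the way in small steps, then grip.

Call:
carry_out(
  plan=[
    {"tx":4.4,"ty":2.1,"tz":-9.3,"rx":0,"ry":0,"rz":0},
    {"tx":4.4,"ty":2.1,"tz":-9.3,"rx":0,"ry":0,"rz":0},
    {"tx":4.3,"ty":2.1,"tz":-9.3,"rx":0,"ry":0,"rz":0},
    {"tx":0,"ty":0,"tz":0,"rx":0,"ry":0,"rz":0},
    {"tx":0,"ty":0,"tz":0,"rx":0,"ry":0,"rz":0},
  ],
)

```text
time: 23.6
tool_pos: [560.4, 263.2, 82.4]
tcp_rot: [-3.141, 0.402, -2.72]
contact_force: [-0.0, -0.7, 0.4]
grip_width: 55.3
finger_force: 0.0
```

Call:
carry_out(
  gripper=1,
  plan=[
    {"tx":0,"ty":0,"tz":0,"rx":0,"ry":0,"rz":0},
    {"tx":0,"ty":0,"tz":0,"rx":0,"ry":0,"rz":0},
    {"tx":0,"ty":0,"tz":0,"rx":0,"ry":0,"rz":0},
    {"tx":0,"ty":0,"tz":0,"rx":0,"ry":0,"rz":0},
    {"tx":0,"ty":0,"tz":0,"rx":0,"ry":0,"rz":0},
    {"tx":0,"ty":0,"tz":0,"rx":0,"ry":0,"rz":0},
    {"tx":0,"ty":0,"tz":0,"rx":0,"ry":0,"rz":0},
  ],
)

```text
time: 24.3
tool_pos: [560.7, 263.3, 83.1]
tcp_rot: [-3.141, 0.403, -2.72]
contact_force: [-0.8, 0.0, 3.1]
grip_width: 23.2
finger_force: 30.0
```

```bash
python3 - <<'E'
from h import *
o=bot.get_obs(); R=Ro.from_euler('xyz',o["tcp_rot"]).as_matrix()
v=np.linalg.inv(P)@np.r_[o["tool_pos"],1]; print(v.round(1),o["contact_force"],o["grip_width"],o["joint_positions"].round(2))
# stem pose in tool frame, assuming stem axes = pot, origin pot (v?,y_tcp,6)
np.save("rel.npy",R.T@P[:3,:3])
print("tool z in pot",P[:3,:3].T@R[:,2]); print("lift 78mm:",P[:3,2]*78)
E
```

```text
[-0.6 24.6 28.8  1. ] [-0.84132825  0.00711039  3.12195546] 23.192082829743836 [ 0.29  0.5   1.82  0.12  0.43 -1.81]
tool z in pot [-8.54703936e-02 -6.08283486e-04 -9.96340525e-01]
lift 78mm: [-33.42131406 -14.96499096  68.86991224]
```

Call:
carry_out(
  plan=[
    {"tx":-2.6,"ty":-1.2,"tz":5.3,"rx":0,"ry":0,"rz":0},
    {"tx":-6.4,"ty":-2.9,"tz":13.2,"rx":0,"ry":0,"rz":0},
    {"tx":-6.4,"ty":-2.9,"tz":13.2,"rx":0,"ry":0,"rz":0},
    {"tx":-6.4,"ty":-2.9,"tz":13.2,"rx":0,"ry":0,"rz":0},
    {"tx":-6.4,"ty":-2.9,"tz":13.2,"rx":0,"ry":0,"rz":0},
    {"tx":-6.4,"ty":-2.9,"tz":13.2,"rx":0,"ry":0,"rz":0},
    {"tx":-4,"ty":-2,"tz":8,"rx":0,"ry":0,"rz":0},
    {"tx":-20,"ty":-9,"tz":3,"rx":0,"ry":0,"rz":0},
    {"tx":-27,"ty":-12,"tz":3,"rx":0,"ry":0,"rz":0},
    {"tx":0,"ty":0,"tz":0,"rx":0,"ry":0,"rz":0},
  ],
)

```text
time: 25.3
tool_pos: [471.5, 223.6, 167.5]
tcp_rot: [-3.142, 0.399, -2.72]
contact_force: [-0.4, 0.8, -1.3]
grip_width: 23.1
finger_force: 30.0
```

```bash
python3 - <<'E'
from h import *
rel=np.load("rel.npy"); S=Ro.from_euler('z',-.151).as_matrix(); Rt=S@rel.T
spot=np.array([554.6,-91.5,4])+S@[46.5,0,0]
print(spot,(np.linalg.inv(P)@np.r_[bot.get_obs()["tool_pos"],1]).round(1))
T=lambda h: spot+S@[-.6,0,22.8+h]
go((T(90),Rt),(T(10),Rt))
im=cv2.cvtColor(bot.capture("scene"),cv2.COLOR_RGB2HSV).astype(int)
m=(((im[...,0]<8)|(im[...,0]>172))&(im[...,1]>120)).astype(np.uint8); m[:,:250]=0;m[:230]=0
k=max(cv2.findContours(m,0,2)[0],key=cv2.contourArea); x=bot.get_obs()["tool_pos"]
print("red px",cv2.boundingRect(k),"TCP px",proj("scene",x).round())
E
```

```text
[600.57088326 -98.49484753   4.        ] [-47.1  24.8 149.1   1. ]
at [471.5 223.6 167.5] q [ 0.26  0.21  1.97  0.12  0.57 -1.82] F [-0.4  0.8 -1.3] w 23.1 t 25.3
-> [600.  -98.4 116.8] d [ 128.5 -322.   -50.7] r [-0.067  0.487 -0.561] n 8 per row [ 16.1 -40.2  -6.3] [-0.008  0.061 -0.07 ]
-> [600.  -98.4  36.8] d [  0.   0. -80.] r [0. 0. 0.] n 2 per row [  0.   0. -40.] [0. 0. 0.]
red px (354, 266, 13, 18) TCP px [[360. 276.]]
```

Call:
carry_out(
  plan=[
    {"tx":0,"ty":-25,"tz":0,"rx":-0.0067,"ry":0.0487,"rz":-0.0561},
    {"tx":5,"ty":-33,"tz":0,"rx":-0.0067,"ry":0.0487,"rz":-0.0561},
    {"tx":15,"ty":-33,"tz":0,"rx":-0.0067,"ry":0.0487,"rz":-0.0561},
    {"tx":16,"ty":-33,"tz":0,"rx":-0.0067,"ry":0.0487,"rz":-0.0561},
    {"tx":16,"ty":-33,"tz":-5,"rx":-0.0067,"ry":0.0487,"rz":-0.0561},
    {"tx":16,"ty":-33,"tz":-5,"rx":-0.0067,"ry":0.0487,"rz":-0.0561},
    {"tx":16,"ty":-33,"tz":-10,"rx":-0.0067,"ry":0.0487,"rz":-0.0561},
    {"tx":16,"ty":-33,"tz":-10,"rx":-0.0067,"ry":0.0487,"rz":-0.0561},
    {"tx":16,"ty":-33,"tz":-10,"rx":-0.0067,"ry":0.0487,"rz":-0.0561},
    {"tx":12.5,"ty":-33,"tz":-10,"rx":-0.0067,"ry":0.0487,"rz":-0.0561},
    {"tx":0,"ty":0,"tz":0,"rx":0,"ry":0,"rz":0},
    {"tx":0,"ty":0,"tz":0,"rx":0,"ry":0,"rz":0},
  ],
)

```text
time: 26.55
tool_pos: [603.9, -98.0, 116.7]
tcp_rot: [-3.141, -0.083, 2.99]
contact_force: [-0.4, 1.1, -0.8]
grip_width: 23.1
finger_force: 30.0
```

```bash
python3 - <<'E'
from h import *
rel=np.load("rel.npy"); S=Ro.from_euler('z',-.151).as_matrix(); Rt=S@rel.T
spot=np.array([554.6,-91.5,4])+S@[46.5,0,0]
T=lambda h: spot+S@[-.6,0,22.8+h]
go((T(15),Rt),(T(4),Rt))
o=bot.get_obs(); c=o["tool_pos"]+S@[.6,0,-22.8]
im=cv2.cvtColor(bot.capture("scene"),cv2.COLOR_RGB2HSV).astype(int)
m=(((im[...,0]<8)|(im[...,0]>172))&(im[...,1]>120)).astype(np.uint8)
q=proj("scene",c+[[0,0,0],[0,0,8]])[0]; M=np.zeros_like(m); M[int(q[1])-30:int(q[1])+20,int(q[0])-25:int(q[0])+25]=1; m*=M
k=max(cv2.findContours(m,0,2)[0],key=cv2.contourArea); print("red",cv2.boundingRect(k),cv2.minAreaRect(k))
f=c+np.array([[26,21,0],[26,-21,0],[-26,-21,0],[-26,21,0],[26,21,8],[26,-21,8],[-26,-21,8],[-26,21,8]])@S.T
F=proj("scene",f); print("expected foot box",F.min(0).round(1),F.max(0).round(1))
E
```

```text
at [603.9 -98.  116.7] q [-0.28  0.64  1.34 -0.01  1.24 -1.69] F [-0.4  1.1 -0.8] w 23.1 t 26.55
-> [600.  -98.4  41.8] d [ -3.9  -0.4 -74.9] r [0.001 0.002 0.001] n 2 per row [ -2.   -0.2 -37.5] [0.    0.001 0.001]
-> [600.  -98.4  30.8] d [  0.   0. -11.] r [0. 0. 0.] n 1 per row [  0.   0. -11.] [0. 0. 0.]
red (239, 254, 1, 1) ((239.0, 254.0), (0.0, 0.0), 0.0)
expected foot box [229.8 238.8] [252.5 259.4]
```

Call:
carry_out(
  plan=[
    {"tx":-1.5,"ty":0,"tz":-20,"rx":0,"ry":0,"rz":0},
    {"tx":-1.5,"ty":-0.4,"tz":-25,"rx":0,"ry":0,"rz":0},
    {"tx":-0.9,"ty":0,"tz":-20,"rx":0,"ry":0,"rz":0},
    {"tx":0,"ty":0,"tz":-10,"rx":0,"ry":0,"rz":0},
    {"tx":0,"ty":0,"tz":-6,"rx":0,"ry":0,"rz":0},
    {"tx":0,"ty":0,"tz":0,"rx":0,"ry":0,"rz":0},
    {"tx":0,"ty":0,"tz":0,"rx":0,"ry":0,"rz":0},
  ],
)

```text
time: 27.3
tool_pos: [600.3, -97.8, 38.3]
tcp_rot: [-3.14, -0.08, 2.991]
contact_force: [0.2, 1.0, -1.9]
grip_width: 23.0
finger_force: 30.0
```

Call:
carry_out(
  plan=[
    {"tx":0,"ty":0,"tz":-1.5,"rx":0,"ry":0,"rz":0},
    {"tx":0,"ty":0,"tz":-1.5,"rx":0,"ry":0,"rz":0},
    {"tx":0,"ty":0,"tz":0,"rx":0,"ry":0,"rz":0},
  ],
)

```text
time: 27.6
tool_pos: [599.6, -97.9, 34.3]
tcp_rot: [-3.14, -0.082, 2.991]
contact_force: [0.4, 0.1, -2.0]
grip_width: 23.0
finger_force: 30.0
```

```bash
python3 - <<'E'
from h import *
o=bot.get_obs(); print(o["contact_force"],o["tool_pos"])
S=Ro.from_euler('z',-.151).as_matrix(); c=o["tool_pos"]+S@[.6,0,-22.8]
for n in("scene","top"):
    im=bot.capture(n).astype(int); m=((im[...,0]>1.6*im[...,1]+8)&(im[...,0]>1.6*im[...,2]+8)).astype(np.uint8)
    f=proj(n,c+np.array([[26,21,0],[26,-21,0],[-26,-21,0],[-26,21,0],[26,21,8],[26,-21,8],[-26,-21,8],[-26,21,8]])@S.T)
    a,b=f.min(0).astype(int),f.max(0).astype(int); M=np.zeros_like(m); M[a[1]-12:b[1]+12,a[0]-12:b[0]+12]=1; m*=M
    ys,xs=np.nonzero(m); print(n,"exp",a,b,"red",len(xs),(xs.min(),ys.min(),xs.max(),ys.max()) if len(xs) else None)
E
```

```text
[ 0.35583873  0.1060755  -2.01888122] [599.62762897 -97.91204588  34.3493339 ]
scene exp [233 251] [254 271] red 2 (np.int64(241), np.int64(266), np.int64(242), np.int64(267))
top exp [285 144] [303 166] red 0 None
```

Call:
carry_out(
  plan=[
    {"tx":0,"ty":0,"tz":-1.5,"rx":0,"ry":0,"rz":0},
    {"tx":0,"ty":0,"tz":-1.5,"rx":0,"ry":0,"rz":0},
    {"tx":0,"ty":0,"tz":-1,"rx":0,"ry":0,"rz":0},
    {"tx":0,"ty":0,"tz":0,"rx":0,"ry":0,"rz":0},
  ],
)

```text
time: 28.1
tool_pos: [599.5, -97.8, 30.0]
tcp_rot: [-3.14, -0.083, 2.991]
contact_force: [-0.3, -0.3, -1.7]
grip_width: 23.2
finger_force: 30.0
```

Call:
carry_out(
  plan=[
    {"tx":0,"ty":0,"tz":-0.8,"rx":0,"ry":0,"rz":0},
    {"tx":0,"ty":0,"tz":-0.8,"rx":0,"ry":0,"rz":0},
    {"tx":0,"ty":0,"tz":0,"rx":0,"ry":0,"rz":0},
  ],
)

```text
time: 28.4
tool_pos: [599.5, -97.8, 28.5]
tcp_rot: [-3.14, -0.082, 2.991]
contact_force: [0.3, -0.2, -1.6]
grip_width: 22.7
finger_force: 30.0
```

Call:
carry_out(
  plan=[
    {"tx":0,"ty":0,"tz":-0.8,"rx":0,"ry":0,"rz":0},
    {"tx":0,"ty":0,"tz":-0.8,"rx":0,"ry":0,"rz":0},
    {"tx":0,"ty":0,"tz":0,"rx":0,"ry":0,"rz":0},
  ],
)

```text
time: 28.7
tool_pos: [599.5, -97.8, 26.9]
tcp_rot: [-3.14, -0.082, 2.991]
contact_force: [0.2, 0.9, -1.1]
grip_width: 23.1
finger_force: 30.0
```

Call:
carry_out(
  plan=[
    {"tx":0,"ty":0,"tz":-0.7,"rx":0,"ry":0,"rz":0},
    {"tx":0,"ty":0,"tz":0,"rx":0,"ry":0,"rz":0},
  ],
)

```text
time: 28.9
tool_pos: [599.6, -97.8, 26.2]
tcp_rot: [-3.14, -0.082, 2.991]
contact_force: [-0.2, 0.2, -1.3]
grip_width: 23.2
finger_force: 30.0
```

Call:
carry_out(
  plan=[
    {"tx":0,"ty":0,"tz":-0.7,"rx":0,"ry":0,"rz":0},
    {"tx":0,"ty":0,"tz":-0.7,"rx":0,"ry":0,"rz":0},
    {"tx":0,"ty":0,"tz":0,"rx":0,"ry":0,"rz":0},
  ],
)

```text
time: 29.2
tool_pos: [599.8, -97.9, 25.9]
tcp_rot: [-3.14, -0.082, 2.991]
contact_force: [-2.4, 0.3, 5.5]
grip_width: 23.3
finger_force: 30.0
```

Call:
carry_out(
  plan=[
    {"tx":0,"ty":0,"tz":-0.6,"rx":0,"ry":0,"rz":0},
    {"tx":0,"ty":0,"tz":0,"rx":0,"ry":0,"rz":0},
  ],
)

```text
time: 29.4
tool_pos: [599.8, -98.0, 25.9]
tcp_rot: [-3.14, -0.081, 2.991]
contact_force: [-3.8, 0.3, 9.8]
grip_width: 22.9
finger_force: 30.0
```

Call:
carry_out(
  plan=[
    {"tx":0,"ty":0,"tz":0.8,"rx":0,"ry":0,"rz":0},
    {"tx":0,"ty":0,"tz":0,"rx":0,"ry":0,"rz":0},
  ],
)

```text
time: 29.6
tool_pos: [599.8, -97.9, 25.9]
tcp_rot: [-3.14, -0.082, 2.991]
contact_force: [-1.6, 0.7, 5.9]
grip_width: 23.0
finger_force: 30.0
```

Call:
carry_out(
  gripper=0.5,
  plan=[
    {"tx":0,"ty":0,"tz":0,"rx":0,"ry":0,"rz":0},
    {"tx":0,"ty":0,"tz":0,"rx":0,"ry":0,"rz":0},
    {"tx":0,"ty":0,"tz":0,"rx":0,"ry":0,"rz":0},
    {"tx":0,"ty":0,"tz":0,"rx":0,"ry":0,"rz":0},
    {"tx":0,"ty":0,"tz":15,"rx":0,"ry":0,"rz":0},
    {"tx":0,"ty":0,"tz":35,"rx":0,"ry":0,"rz":0},
    {"tx":0,"ty":0,"tz":45,"rx":0,"ry":0,"rz":0},
    {"tx":-20,"ty":0,"tz":40,"rx":0,"ry":0,"rz":0},
    {"tx":-40,"ty":0,"tz":20,"rx":0,"ry":0,"rz":0},
    {"tx":-45,"ty":0,"tz":0,"rx":0,"ry":0,"rz":0},
    {"tx":-40,"ty":0,"tz":0,"rx":0,"ry":0,"rz":0},
    {"tx":0,"ty":0,"tz":0,"rx":0,"ry":0,"rz":0},
  ],
)

```text
time: 30.8
tool_pos: [449.8, -96.9, 181.1]
tcp_rot: [-3.141, -0.085, 2.99]
contact_force: [0.1, -0.7, 0.7]
grip_width: 46.0
finger_force: 0.0
```

```bash
python3 - <<'E'
from h import *
o=bot.get_obs(); print(o["tool_pos"],o["time"],o["contact_force"])
S=Ro.from_euler('z',-.151).as_matrix(); c=np.array([600.4,-98,4.])
for n in("scene","top"):
    im=bot.capture(n).astype(int); m=((im[...,0]>1.5*im[...,1]+8)&(im[...,0]>1.5*im[...,2]+8)).astype(np.uint8)
    f=proj(n,c+np.array([[26,21,0],[26,-21,0],[-26,-21,0],[-26,21,0],[0,0,50]])@S.T)
    a,b=f.min(0).astype(int),f.max(0).astype(int); M=np.zeros_like(m); M[a[1]-12:b[1]+12,a[0]-12:b[0]+12]=1; m*=M
    ys,xs=np.nonzero(m); print(n,"exp",f.round().tolist(),"red",len(xs),(xs.min(),ys.min(),xs.max(),ys.max()) if len(xs) else None)
    h=cv2.cvtColor(im.astype(np.uint8),cv2.COLOR_RGB2HSV).astype(int)
    w=((h[...,0]>5)&(h[...,0]<22)&(h[...,1]>50)).astype(np.uint8); e=proj(n,[[441.4,51.2,0],[441.4,51.2,110]]); a,b=e.min(0).astype(int)-12,e.max(0).astype(int)+12
    ys,xs=np.nonzero(w[a[1]:b[1],a[0]:b[0]]); print("  block exp",e.round().tolist(),"seen",len(xs),(xs.min()+a[0],ys.min()+a[1],xs.max()+a[0],ys.max()+a[1]) if len(xs) else None)
E
```

```text
[449.79407422 -96.91739307 181.08444976] 30.8 [ 0.0760263  -0.73506915  0.65059736]
scene exp [[241.0, 273.0], [234.0, 263.0], [247.0, 254.0], [255.0, 263.0], [243.0, 255.0]] red 178 (np.int64(236), np.int64(254), np.int64(254), np.int64(270))
  block exp [[313.0, 259.0], [315.0, 241.0]] seen 169 (np.int64(309), np.int64(239), np.int64(319), np.int64(262))
top exp [[288.0, 145.0], [304.0, 147.0], [301.0, 167.0], [285.0, 165.0], [295.0, 153.0]] red 5 (np.int64(300), np.int64(147), np.int64(303), np.int64(149))
  block exp [[239.0, 218.0], [234.0, 216.0]] seen 179 (np.int64(226), np.int64(204), np.int64(249), np.int64(228))
```

```bash
python3 - <<'E'
from h import *
im=bot.capture("scene").astype(int); m=((im[...,0]>1.35*im[...,1]+5)&(im[...,0]>1.35*im[...,2]+5))
S=Ro.from_euler('z',-.151).as_matrix(); c=np.array([600.4,-98,4.])
def hull(X): 
    M=np.zeros(m.shape,np.uint8); cv2.fillConvexPoly(M,cv2.convexHull(np.int32(np.round(proj("scene",c+X@S.T)))),1); return M
box=lambda x,y,z0,z1: np.array([[a*x,b*y,z] for a in(1,-1) for b in(1,-1) for z in(z0,z1)])
e=hull(box(26,21,0,8))|hull(np.r_[circ(12,8),circ(12,50)])
for r in range(246,276): print(r,''.join('.rE#'[int(m[r,k])+2*int(e[r,k])] for k in range(226,264)))
E
```

```text
246 ......................................
247 ......................................
248 ......................................
249 ......................................
250 ......................................
251 ......................................
252 ................EEEEE.................
253 ..............EEE#####r...............
254 .............EEEE######r..............
255 .............EEE########r.............
256 .............EEE#########r............
257 .............EE###########r...........
258 .............E############rr..........
259 ...........E###############r..........
260 ..........E#################r.........
261 ........EE###################r........
262 .......EEE####################........
263 ........EE###################E........
264 ........EEE#################E.........
265 .........EEE##############E...........
266 ..........EEE############E............
267 ...........EE##########EE.............
268 ...........EEE########E...............
269 ............EE######EE................
270 .............EE####E..................
271 ..............EEEEE...................
272 ..............EEEE....................
273 ...............E......................
274 ......................................
275 ......................................
```

The stem's silhouette matches the upright model in the empty compartment, the block is upright and the lid is on the mat. Handing in.

```bash
python3 -c "
from plant import bot
print(bot.close_job())"
```

```text
the job is handed in; nothing more can be done
None
```

I handed the job in at about 31 s: the lid is knob up about 3 mm off the mat's centre, the stem was knocked free with the block, the block is upright on the bare bench, and the stem is upright in the tray's empty compartment; I saw no sign of touching the lamp, but didn't re-measure the bystanders at the end.

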